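# Load the specimen holder for the next polishing run

### The arm

A 6-joint arm with a two-finger parallel gripper is mounted at the origin on a cart in front of the work surface, level with it; the furniture and walls round the work are solid. World frame = base frame: x ahead of the robot, y to its left, z up, the work surface at z = 0. Lengths are in m, angles in rad, forces in N, time in s.
With the tool pointing down it reaches from about 0.325 to 0.9 m from the base axis. Payload 6.1 kg.
Tool frame: the origin (TCP) lies at the very end of the fingers, on their centre line; the grasp point (between the pads) lies manip.grasp_offset behind it (manip.grasp_offset is the distance from the TCP to the grasp point, in m); z points along the fingers, y is the line along which they close (so a half turn about z gives the same grasp; the last joint's range is limited). The gripper opens to 85 mm and grips with 20 to 120 N. Pads are 22 mm wide; open, the fingers measure 114 mm over their backs; the gripper's body (76 mm by 85 mm) begins 54 mm behind the grasp point. The pads swing forward as they close: fully open they stand 13 mm farther back than shut.
Start: joints at [-0.126, 0.22, 1.526, -0, 1.395, -0.126], TCP at [0.625, -0, 0.231] pointing down, gripper open.
Joint ranges: [-2.98, 2.98], [-0.91, 2.08], [0.09, 2.57], [-1.24, 4.39], [0.2, 2.65], [-2.68, 2.68]. Speed limits (rad/s): [2.57, 2.57, 3.01, 3.14, 3.14, 3.14].

### API

Orientations are given as a unit quaternion [x, y, z, w].
In Python, from station import read_state, cams, manip gives the robot as it stands.
- The arm moves only by the tool apply_moves, never from a script. Its argument "series" is text: rows parted by semicolons, each of 7 numbers parted by spaces: the shift along the world's x, y, z in m, then the turn, a rotation vector about the world's x, y, z in degrees, then the finger opening in m, from 0 to 0.0854. A call has 1 to 10 rows; each row is the pose to reach, as a shift and turn from the pose commanded when the call began; what a row does not reach only later rows make up. A row lasts 1/10 s, in which the tool goes at most 50 mm and 8.59 degrees, less where a joint would pass 70% of its speed; a pose out of reach is approached as far as the arm can. A call with a gripper value outside its range is refused whole. The fingers move at their own pace and stop on an object; "newtons" is the grip in N (left out, the last holds). Time passes only in rows, so rows that repeat a pose let the fingers close. It gives the time, the measured TCP pose, the force, the opening and the grip force at its end, in the units of the state.
- read_state(): the state, without advancing time (a new reading comes with each control period).
- cams.capture(name): name is "scene" or "side" or "wrist"; returns the picture (400x640x3 uint8, red, green, blue); there is no depth.
- cams.calibration(name): a dict with "fov_y" (degrees; the focal length in pixels is half the picture's height over the tangent of half this angle, whatever the lens; pixels are square), "cx", "cy" (the principal point, pixels), "origin" and "orientation" of the camera in the world; the wrist camera has in their place "mount" (4x4, takes a point from camera to tool coordinates, whose origin is the TCP and whose axes are the flange's). Camera axes: x right, y down, z forward; pixel columns grow to the right and rows downward; lengths in m; the calibration is good to about 2 mm. A picture is of the moment at which its call begins: read the wrist's pose just before it. calibration takes no time and is no camera call.
- manip.hand_in(): hands the job in; it is judged then, once.
The state is a dict: "time_s": time; "q": joint angles; "joint_velocities": joint speeds; "tau": joint torques, N m; "ee_pos": TCP position; "tool_rot": TCP orientation; "contact_force": force on the tool from outside, world axes, zero at the start; "torque": the same for the moment, N m; "width": opening from 0.0 (shut) to 1.0 (fully open); "grasp_force": force on a finger pad.
Only numpy, scipy, OpenCV 4.12 (cv2) and the standard library are available. Lean on these libraries where they do the work, as an engineer would, in place of code of your own. Each camera call takes 0.05 s, during which the arm holds its last target. There are 200 camera calls.

### The job

Lift the three-bore specimen holder up and off the forked hook of its stand and set it down gently and flat in the blue loading base. Then load it for polishing: put the red, the green and the black mount from the filter paper into its bores, one in each and still face down as they lie, so that all three stand fully down on the base's floor. Leave the other things on the desk where they are.

Things in the scene. Friction and masses are not known exactly. Their poses are not given: they have to be found in the camera images.
- holder_stand: Fixed stand: grey foot 150 x 100 x 13 mm (x -43 to 107), round post at x +82 mm, and on its top a level forked steel hook that points to the stand's -x (towards the robot at yaw 0). Origin on the desk, straight below the middle of the place where the holder's neck hangs; z up.
- fork (a point): On the stand's hanging axis at the fork's top face, 160 mm above the desk; axes as the stand's. Fork 6 mm thick, 44 mm wide; slot 20 mm wide, closed at x +12, open to -x. Prong tips end at x -25.5 mm, turned up by 6 mm: raise the holder more than that (12 mm is best, 20 the most, then the disc meets the fork), then draw it out along -x, 50 mm or more.
- specimen_holder: Loose, 0.35 kg: level aluminium disc, diameter 124, 8 mm thick, with three through bores of 34 mm (mouths chamfered 1.5 mm), centres 38 mm from the axis, 120 degrees apart, and a steel stem in the middle. Origin: centre of the disc's underside; z up the stem, x towards bore0. Starts hanging level with its flange on the fork, origin 126 mm above the desk, at any yaw.
- holder_head (a point): Middle of the stem's plain round head, on the axis, 47 mm above the disc's underside; grip it from above. Heights above the underside: neck of diameter 16 mm up to 34, flange of diameter 36 mm from 34 to 38, head of diameter 28 mm from 38 to 56. All one piece.
- bore0 (a point): Centre of the mouth of bore 0 of the holder, in the disc's upper face (8 mm above its underside), axes as the holder's.
- bore1 (a point): Centre of the mouth of bore 1 of the holder, in the disc's upper face (8 mm above its underside), axes as the holder's.
- bore2 (a point): Centre of the mouth of bore 2 of the holder, in the disc's upper face (8 mm above its underside), axes as the holder's.
- loading_base: Fixed blue round dish, diameter 140, 21 mm high; origin at the centre of its underside. Floor 10 mm above the desk out to radius 55.5 mm, then a ledge 13 mm above the desk that carries the holder's rim, then a collar up to 21 mm of inner diameter 127 mm (bevelled to 132 at the top) that centres the disc, at any yaw. Mounts in the bores stand on the floor.
- base_seat (a point): Centre of the dish at the height of the ledge, 13 mm above the desk: where the origin of the seated holder comes to lie. z up.
- paper_sheet: Fixed sheet of white filter paper, 210 x 125 x 1 mm, on which the three mounts lie; origin at the centre of its underside.
- red_mount: Loose red resin specimen mount, a disc of diameter 30 mm and 16 mm high, about 30 g, lying with its specimen face down on the paper. It is upside down, so its origin is the centre of its upper face and its own z points down.
- red_mount_centre (a point): Centre of the red mount, at half its height (8 mm above what it stands on).
- green_mount: Loose green resin specimen mount, a disc of diameter 30 mm and 16 mm high, about 30 g, lying with its specimen face down on the paper. It is upside down, so its origin is the centre of its upper face and its own z points down.
- green_mount_centre (a point): Centre of the green mount, at half its height (8 mm above what it stands on).
- black_mount: Loose black resin specimen mount, a disc of diameter 30 mm and 14 mm high, about 30 g, lying with its specimen face down on the paper. It is upside down, so its origin is the centre of its upper face and its own z points down.
- black_mount_centre (a point): Centre of the black mount, at half its height (7 mm above what it stands on).
- tape_roll: Bystander: roll of clear tape lying flat, 55 mm across, 18 mm high; origin at the centre of its underside.
- tweezers: Bystander: steel tweezers lying flat, 128 mm long; origin at the centre of its underside.
- dropper_bottle: Bystander: amber dropper bottle with red rubber bulb, 30 mm across, 118 mm high; origin at the centre of its underside.
- spare_eyepiece: Bystander: black spare eyepiece standing upright, 35 mm across, 45 mm high; origin at the centre of its underside.
Mind the look-alikes: they are no part of the job. Several things have the shape of the black_mount; the one meant has the colours described above.

How it is judged:
On the way, in this order (a step that is already met when the one before it is completed fails the run):
1. the holder is lifted up and off the forked hook and carried clear of it, in the air (horizontal distance between specimen_holder and fork above 0.06 m and height (world z) of specimen_holder above 0.05 m), for 0.1 s.
2. the holder lies level in the loading base, its rim down on the ledge (horizontal distance between specimen_holder and base_seat below 0.004 m and z of specimen_holder in the frame of base_seat below 0.002 m and angle between specimen_holder's own z axis and vertical below 0.035 rad), for 0.2 s.
3. at least one mount stands in a bore of the seated holder, down on the dish's floor (all of step 2 and (((horizontal distance between red_mount_centre and bore0 below 0.0035 m or horizontal distance between red_mount_centre and bore1 below 0.0035 m or horizontal distance between red_mount_centre and bore2 below 0.0035 m) and z of red_mount_centre in the frame of base_seat below 0.0065 m and angle between red_mount's own z axis and vertical above 3.06 rad) or ((horizontal distance between green_mount_centre and bore0 below 0.0035 m or horizontal distance between green_mount_centre and bore1 below 0.0035 m or horizontal distance between green_mount_centre and bore2 below 0.0035 m) and z of green_mount_centre in the frame of base_seat below 0.0065 m and angle between green_mount's own z axis and vertical above 3.06 rad) or ((horizontal distance between black_mount_centre and bore0 below 0.0035 m or horizontal distance between black_mount_centre and bore1 below 0.0035 m or horizontal distance between black_mount_centre and bore2 below 0.0035 m) and z of black_mount_centre in the frame of base_seat below 0.0065 m and angle between black_mount's own z axis and vertical above 3.06 rad))), for 0.2 s.
At the end, for the whole second after the job is handed in: Holder level in the base (4 mm of centre, 2 mm of the ledge, 2 degrees); red, green and black mounts each face down in one of its bores (3.5 mm of its axis, 4.5 degrees), on the base's floor within 1.5 mm (black 2.5 mm); all at rest (all of step 2 and (horizontal distance between red_mount_centre and bore0 below 0.0035 m or horizontal distance between red_mount_centre and bore1 below 0.0035 m or horizontal distance between red_mount_centre and bore2 below 0.0035 m) and z of each of red_mount_centre, green_mount_centre, black_mount_centre in the frame of base_seat below 0.0065 m and angle between each of red_mount, green_mount, black_mount's own z axis and vertical above 3.06 rad and (horizontal distance between green_mount_centre and bore0 below 0.0035 m or horizontal distance between green_mount_centre and bore1 below 0.0035 m or horizontal distance between green_mount_centre and bore2 below 0.0035 m) and (horizontal distance between black_mount_centre and bore0 below 0.0035 m or horizontal distance between black_mount_centre and bore1 below 0.0035 m or horizontal distance between black_mount_centre and bore2 below 0.0035 m) and linear speed of each of specimen_holder, red_mount, green_mount, black_mount below 0.02 m/s); the robot touches nothing.
It fails at once if a bystander (tape roll, tweezers, dropper bottle, eyepiece) is moved by more than 20 mm (distance of any of tape_roll, tweezers, dropper_bottle, spare_eyepiece from where it was at the start of the episode above 0.02 m).
It fails at once if the holder is dropped or slammed into the base: faster than 0.6 m/s within 16 mm of its seat height (height (world z) of specimen_holder below 0.029 m and linear speed of specimen_holder above 0.6 m/s).
It also fails if it takes over 72 s, if anything falls off the work surface, if the arm or the gripper's body presses on something with over 40 N, if the wrist force passes 120 N, or if a joint passes its speed limit or range.

## Working session

There is one attempt and no reset: what is moved stays moved. The work goes in short steps, Python scripts to look and compute and a tool call to move; the robot and the scene stay as the last step left them, time stands still between calls to the robot, and variables do not carry over. Pictures are saved under pics/ and viewed, at most 10 in all, crops included, and the job is handed in when it is done.

Besides the shell and the picture viewer there is one more tool, called after "Emit:" in YAML: its name, and indented under it one key for each argument. apply_moves: Moves the arm, as the interface text tells. Its arguments: {"type":"object","properties":{"series":{"type":"string"},"newtons":{"type":"number"}},"required":["series"]}

```bash
mkdir -p pics; ls; cat > h.py <<'E'
import numpy as np, cv2
from scipy.spatial.transform import Rotation as R
from station import read_state, cams, manip
def cam(name, st=None):
    c=cams.calibration(name)
    f=200/np.tan(np.radians(c["fov_y"])/2)
    if "mount" in c:
        st=st or read_state(); T=np.eye(4); T[:3,:3]=R.from_quat(st["tool_rot"]).as_matrix(); T[:3,3]=st["ee_pos"]
        M=T@np.array(c["mount"]); return f,c["cx"],c["cy"],M[:3,3],M[:3,:3]
    o=np.array(c["orientation"]); Rm=R.from_quat(o).as_matrix() if o.size==4 else o.reshape(3,3)
    return f,c["cx"],c["cy"],np.array(c["origin"]),Rm
def plane(C,u,v,z):
    f,cx,cy,o,Rm=C; d=Rm@np.array([(u-cx)/f,(v-cy)/f,1]); return o+d*(z-o[2])/d[2]
def proj(C,p):
    f,cx,cy,o,Rm=C; q=Rm.T@(np.array(p)-o); return np.array([cx+f*q[0]/q[2],cy+f*q[1]/q[2]])
def shot(name,fn):
    st=read_state(); im=cams.capture(name); cv2.imwrite("pics/"+fn,cv2.cvtColor(im,cv2.COLOR_RGB2BGR)); return im,cam(name,st)
E
python3 - <<'E'
from h import *
for n in ["scene","side","wrist"]:
    im,C=shot(n,n+"0.png"); print(n,cams.calibration(n))
s=read_state();print(s);print(manip.grasp_offset)
a=cv2.imread("pics/scene0.png");b=cv2.imread("pics/side0.png")
cv2.imwrite("pics/both0.png",cv2.resize(np.vstack([a,b]),None,fx=0.75,fy=0.75))
E
```

```text
pics
scene {'fov_y': 44.93905508283498, 'cx': 321.28942009196595, 'cy': 195.50988655138173, 'origin': array([0.04762141, 0.79129565, 0.95864824]), 'orientation': array([-0.31359949,  0.86740185, -0.36506688,  0.12647359])}
side {'fov_y': 53.160298215733576, 'cx': 313.35146810570456, 'cy': 193.6237420393801, 'origin': array([0.20596836, 0.9319074 , 0.46530926]), 'orientation': array([-0.18384425,  0.80838723, -0.54474116,  0.12636636])}
wrist {'fov_y': 66.09388581333484, 'cx': 314.7350607842935, 'cy': 198.26645069754397, 'mount': array([[-4.82868810e-04, -9.45631276e-01, -3.25240306e-01,
         8.42850886e-02],
       [ 9.99999858e-01, -3.83018950e-04, -3.71030406e-04,
         5.82861433e-05],
       [ 2.26284756e-04, -3.25240439e-01,  9.45631326e-01,
        -1.41352627e-01],
       [ 0.00000000e+00,  0.00000000e+00,  0.00000000e+00,
         1.00000000e+00]])}
{'time_s': 0.15, 'q': array([-1.26099322e-01,  2.21022236e-01,  1.52735903e+00,  8.55352840e-06,
        1.39471497e+00, -1.26106978e-01]), 'joint_velocities': array([-0.00179172, -0.0019418 , -0.00384957, -0.00125544, -0.0018827 ,
        0.00031986]), 'tau': array([ 5.24838761e-04, -4.97483325e+01, -3.89904678e+01, -1.73041117e-04,
        7.14129725e-03, -8.50862284e-05]), 'ee_pos': array([6.24527842e-01, 5.92868568e-05, 2.30458968e-01]), 'tool_rot': array([ 7.07104407e-01,  7.07108756e-01, -4.57188074e-04, -5.96811354e-04]), 'contact_force': array([0.43855806, 0.13161202, 0.69053264]), 'torque': array([0.02327192, 0.02332248, 0.02871752]), 'grasp_force': 0.0, 'width': 0.999188365171506}
0.0187
```

View pics/both0.png

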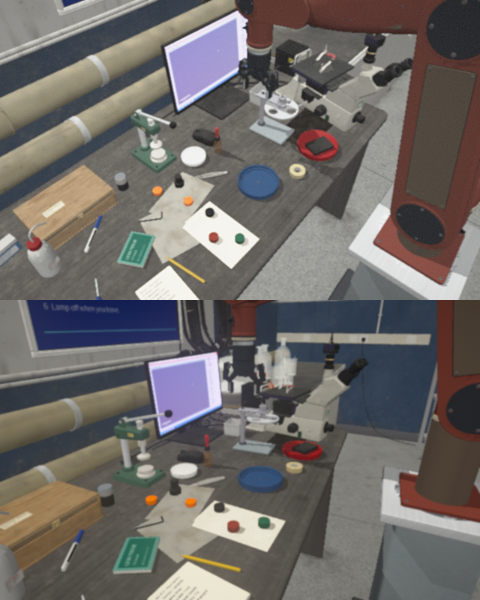

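Scene view (at 0.75 scale): holder on its stand near (283,105), blue base (259,182), white paper with black (210,212), red (213,237) and green (239,239). The other disc-like things are orange at (157,190) and (188,201), plus a dark item at (179,181), all off the paper. I'll enlarge to confirm.

```bash
python3 - <<'E'
from h import *
a=cv2.imread("pics/scene0.png")
c1=cv2.resize(a[215:365,190:350],(640,600),interpolation=cv2.INTER_CUBIC)[:, :]
c2=cv2.resize(a[95:200,310:470],(640,420),interpolation=cv2.INTER_CUBIC)
cv2.imwrite("pics/crop1.png",cv2.resize(c1,(400,375)))
m=cv2.resize(c1,(427,400)); n=cv2.resize(c2,(373,245))
o=np.zeros((400,800,3),np.uint8); o[:,:427]=m; o[:245,427:]=n
cv2.imwrite("pics/crops.png",o)
im=cv2.cvtColor(a,cv2.COLOR_BGR2HSV)
b=cv2.imread("pics/side0.png")
for name,img in [("scene",a),("side",b)]:
    C=cam(name); hsv=cv2.cvtColor(img,cv2.COLOR_BGR2HSV)
    for col,lo,hi,z in [("blue",(100,120,60),(115,255,255),.021),("red",(0,140,60),(6,255,255),.009),("red2",(172,100,60),(180,255,255),.009),("green",(65,110,30),(95,255,255),.009),("white",(15,0,170),(45,50,255),.001),("dark",(0,0,0),(180,255,45),.008)]:
        n,l,s,ce=cv2.connectedComponentsWithStats(cv2.inRange(hsv,lo,hi))
        for i in range(1,n):
            if 80<s[i,4]<9000:
                p=plane(C,*ce[i],z)
                if .3<p[0]<.9 and -.5<p[1]<.6: print(name,col,s[i],ce[i].round(1),p.round(4))
E
```

```text
scene blue [ 318  221   53   45 1782] [344.1 242.3] [0.4961 0.1434 0.021 ]
scene red [397 173  51  19 269] [419.  180.3] [ 0.4778 -0.1895  0.009 ]
scene red [280 311  10  11  96] [284.4 316. ] [0.4736 0.3901 0.009 ]
scene red2 [397 174  54  41 587] [422.4 197.9] [ 0.4324 -0.1334  0.009 ]
scene green [162 312  40  39 672] [183.  329.6] [0.6203 0.5563 0.009 ]
scene white [367 100  31  37 415] [384.6 119.2] [ 0.7297 -0.3852  0.001 ]
scene white [430 127  39  26 148] [446.7 139.5] [ 0.5145 -0.4223  0.001 ]
scene white [200 187  23  30 468] [209.8 202.6] [0.8786 0.2558 0.001 ]
scene white [254 195  20  16 138] [263.3 202.4] [0.7656 0.1599 0.001 ]
scene white [241 206  33  16 115] [257.  216.6] [0.7409 0.2094 0.001 ]
scene white [274 228  29   8  87] [287.9 231.1] [0.6422 0.1941 0.001 ]
scene white [ 180  354   85   46 2243] [220.9 383.2] [0.4709 0.5827 0.001 ]
scene dark [409 107  25  18 117] [421.2 115.8] [ 0.6414 -0.4729  0.008 ]
scene dark [403 122  15  14  94] [409.  129.1] [ 0.6329 -0.3824  0.008 ]
side blue [ 319  223   58   32 1360] [348.4 237.2] [0.4935 0.1523 0.021 ]
side red [37
[... 220 characters left out ...]
2  17 322] [404.9 206.2] [ 0.4241 -0.1093  0.009 ]
side green [ 157  317   50   41 1255] [183.4 336.9] [0.6199 0.5624 0.009 ]
side white [336 158  26   6  82] [349.4 161. ] [ 0.7278 -0.4664  0.001 ]
side white [228 218  35  19 550] [244.7 226.8] [0.7684 0.1786 0.001 ]
side white [183 220  21  17 235] [192.4 227.5] [0.8875 0.2396 0.001 ]
side white [226 253  25  20 171] [238.2 264.4] [0.677  0.3341 0.001 ]
side white [ 228  268  152   68 4367] [311.6 300.9] [0.4783 0.3797 0.001 ]
side white [242 320  31  14 223] [254.7 326.5] [0.5352 0.4842 0.001 ]
side white [ 197  349  136   51 3952] [263.1 381.8] [0.4596 0.5768 0.001 ]
side dark [432 164  13  12  83] [437.7 170.8] [ 0.3952 -0.4683  0.008 ]
```

View pics/crops.png

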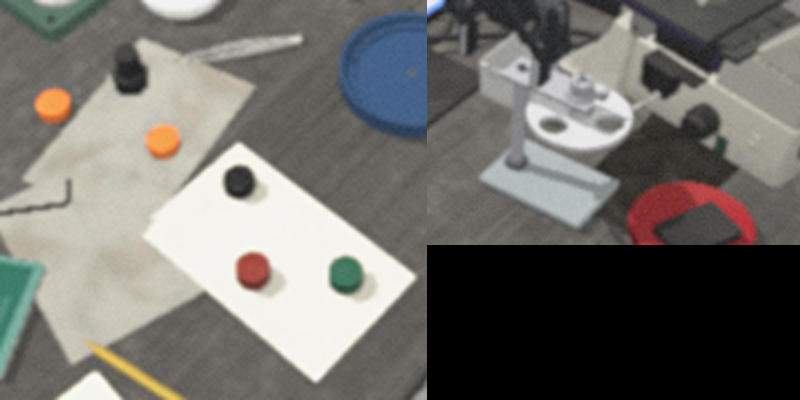

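View pics/wrist0.png

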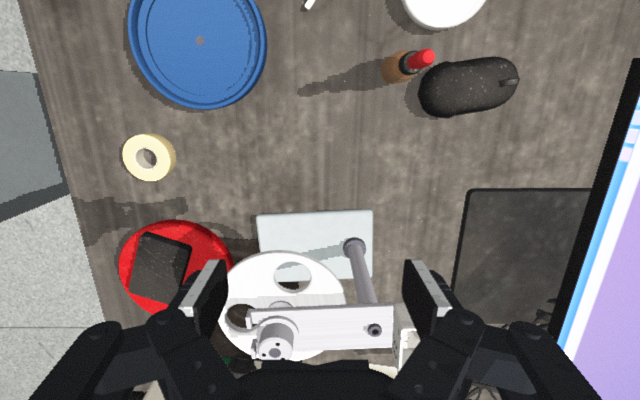

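Wrist view: head at about (275,330), fork/hook plate running right to the post (hook points to world -x), base centre (198,42), tape (148,157), bottle (400,65). The black on the white paper (crop (239,182)) is the one meant. The taller black item at crop (130,70) is the eyepiece and the orange discs have the wrong colour.

```bash
python3 - <<'E'
from h import *
Cw=cam("wrist");Cs=cam("scene");Cd=cam("side")
print("head w",plane(Cw,275,330,.182),"s",plane(Cs,377.8,131.4,.182))
for n,u,v,z in [("post bolt",373,330,.165),("base",198,42,.01),("tape",148,157,.018),("platecorn",257,214,.013),("pc",371,210,.013),("pc3",373,277,.013)]: print(n,plane(Cw,u,v,z).round(4))
for n,u,v,z in [("black",239,180,.015),("red",253,268,.017),("green",346,273,.017),("eyep",128,50,.045)]:
    print(n,plane(Cs,190+u*160/427,215+v*150/400,z).round(4))
E
```

```text
head w [ 0.59395387 -0.08762811  0.182     ] s [ 0.58360652 -0.10541508  0.182     ]
post bolt [ 0.6729 -0.1029  0.165 ]
base [0.5005 0.1351 0.01  ]
tape [0.43   0.0135 0.018 ]
platecorn [ 0.5516 -0.0599  0.013 ]
pc [ 0.6945 -0.0545  0.013 ]
pc3 [ 0.7029 -0.1516  0.013 ]
black [0.5404 0.3339 0.015 ]
red [0.4702 0.3919 0.017 ]
green [0.408  0.3461 0.017 ]
eyep [0.7039 0.3078 0.045 ]
```

Emit:
apply_moves:
  series: "-0.03 -0.1 0.06 0 0 90 0.085;-0.03 -0.1 0.06 0 0 90 0.085;-0.03 -0.1 0.06 0 0 90 0.085;-0.03 -0.1 0.06 0 0 90 0.085;-0.03 -0.1 0.06 0 0 90 0.085;-0.03 -0.1 0.06 0 0 90 0.085;-0.03 -0.1 0.06 0 0 90 0.085;-0.03 -0.1 0.06 0 0 90 0.085;-0.03 -0.1 0.06 0 0 90 0.085;-0.03 -0.1 0.06 0 0 90 0.085"

```text
time_s: 1.15
ee_pos: [0.5947, -0.0999, 0.2908]
tool_rot: [0.033, 0.999, 0.0, -0.0]
contact_force: [-0.1, -0.1, -0.7]
width: 0.994
grasp_force: 0.0
```

Emit:
apply_moves:
  series: "0 0 0 0 0 4 0.085;0 0 0 0 0 4 0.085"

```text
time_s: 1.35
ee_pos: [0.5948, -0.0999, 0.2909]
tool_rot: [0.001, 1.0, 0.0, -0.0]
contact_force: [0.1, -0.4, 0.6]
width: 0.998
grasp_force: 0.0
```

```bash
python3 - <<'E'
from h import *
im,C=shot("wrist","w1.png"); s=read_state(); print(s["ee_pos"],R.from_quat(s["tool_rot"]).as_matrix().round(3),s["q"])
E
```

```text
[ 0.5948384  -0.09995531  0.29096981] [[-1.     0.004 -0.001]
 [ 0.004  1.     0.   ]
 [ 0.001  0.    -1.   ]] [-2.97151029e-01  1.36756701e-01  1.51032259e+00 -2.29807526e-05
  1.49508735e+00 -1.86408227e+00]
```

View pics/w1.png

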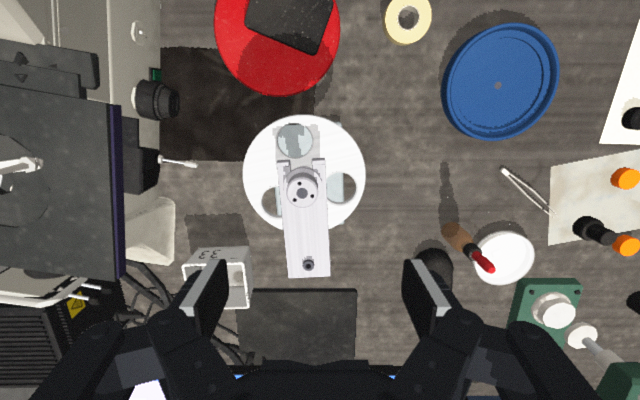

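Head centre at (302,186), bolt at (308,264), prong tips at about row 160, disc ellipse centre about (304,173), base about (500,82). Tape, bottle and tweezers are all well away.

```bash
cat >> h.py <<'E'
def ell(mask,minA=400):
    cs,_=cv2.findContours(mask,cv2.RETR_EXTERNAL,cv2.CHAIN_APPROX_NONE); out=[]
    for c in cs:
        if cv2.contourArea(c)>minA:
            h=cv2.convexHull(c); out.append((h[:,0,:].astype(float),cv2.contourArea(h),cv2.fitEllipse(h)))
    return out
def circ(C,pts,z):
    P=np.array([plane(C,*p,z)[:2] for p in pts]); A=np.c_[2*P,np.ones(len(P))]
    s=np.linalg.lstsq(A,(P**2).sum(1),rcond=None)[0]; return s[:2],np.sqrt(s[2]+s[:2]@s[:2])
E
python3 - <<'E'
from h import *
im=cv2.imread("pics/w1.png");C=cam("wrist");hsv=cv2.cvtColor(im,cv2.COLOR_BGR2HSV)
for p,a,e in ell(cv2.inRange(hsv,(100,120,40),(118,255,255)),3000):
    if a<20000: print("blue",a,e[0],circ(C,p,.021))
for p,a,e in ell(cv2.inRange(hsv,(0,0,215),(180,25,255)),2000): print("white",a,e[0],circ(C,p,.134))
h,b,t=[plane(C,u,v,z) for u,v,z in [(302,186,.182),(308,264,.165),(302,160,.166)]]; print(h,b,t,np.degrees(np.arctan2(*(b-h)[1::-1])))
g=cv2.cvtColor(im,cv2.COLOR_BGR2GRAY)[150:225,265:345]
c=cv2.HoughCircles(cv2.GaussianBlur(g,(3,3),0),cv2.HOUGH_GRADIENT,1,10,param1=80,param2=12,minRadius=10,maxRadius=25); print(c)
E
```

```text
blue 10664.5 (500.3244934082031, 81.42803955078125) (array([0.5027898, 0.1331996]), np.float64(0.07099741862754409))
white 2305.0 (503.9837951660156, 258.5205078125) (array([0.68567242, 0.10857157]), np.float64(0.031948979382887745))
white 6635.5 (597.3927001953125, 203.4474334716797) (array([0.61988942, 0.19278859]), np.float64(0.056592448996354086))
white 14468.5 (304.9726867675781, 194.7191925048828) (array([ 0.61792539, -0.1084164 ]), np.float64(0.07911701766099581))
white 2512.0 (597.6090698242188, 144.39657592773438) (array([0.50877191, 0.20508274]), np.float64(0.05162128417921225))
[ 0.58591594 -0.11037409  0.182     ] [ 0.67178526 -0.10660232  0.165     ] [ 0.56688101 -0.11065095  0.166     ] 2.5150760896627475
[[[37.5 38.5 16.5]
  [73.5 36.5 14.6]
  [33.5 48.5 22.2]
  [11.5 51.5 15.4]
  [38.5 26.5 11. ]]]
```

Emit:
apply_moves:
  series: "-0.008 -0.010 -0.035 0 0 2.5 0.085;-0.008 -0.010 -0.07 0 0 2.5 0.085;-0.008 -0.010 -0.07 0 0 2.5 0.085"

```text
time_s: 1.7
ee_pos: [0.5834, -0.1091, 0.2154]
tool_rot: [-0.02, 1.0, 0.002, -0.005]
contact_force: [0.4, -0.1, -0.6]
width: 1.001
grasp_force: 0.0
```

```bash
python3 - <<'E'
from h import *
C1=cam("wrist",None)
im,C=shot("wrist","w2.png"); print(read_state()["ee_pos"])
b=cv2.imread("pics/w2.png");cv2.imwrite("pics/w2c.png",cv2.resize(b[60:330,140:500],(800,600)))
E
```

```text
[ 0.58509    -0.10944194  0.21862054]
```

View pics/w2c.png

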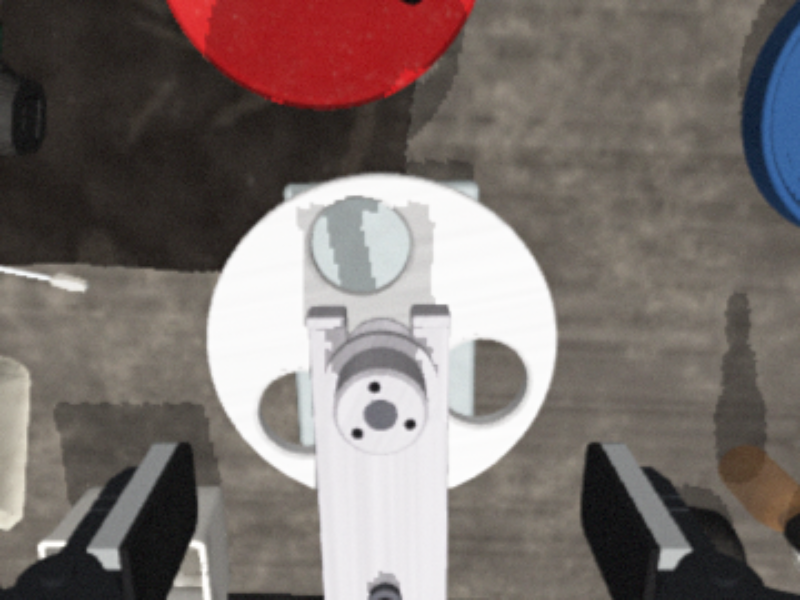

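Crop: head top centre (381,411) → pixel (311.5,245), disc rim spans columns 207–557, a bore sits at (360,245), and the fork is in line with the image.

```bash
python3 - <<'E'
from h import *
C=cam("wrist");f=lambda u,v:(140+u*360/800,60+v*270/600)
print(plane(C,*f(381,411),.182))
b=cv2.imread("pics/w2.png")
P=[f(207,335),f(557,335),f(383,173),f(235,250),f(529,250),f(222,415),f(540,415)]
print("disc",circ(C,P,.134)); print("bore",plane(C,*f(360,245),.134))
print("tips",plane(C,*f(326,310),.166),plane(C,*f(431,310),.166),"bolt",plane(C,*f(385,585),.165))
E
```

```text
[ 0.59412728 -0.11082602  0.182     ]
disc (array([ 0.59605305, -0.11082651]), np.float64(0.06315706644736398))
bore [ 0.55652719 -0.11965523  0.134     ]
tips [ 0.5692317  -0.12838678  0.166     ] [ 0.56802483 -0.09682227  0.166     ] bolt [ 0.67058337 -0.10681557  0.165     ]
```

Emit:
apply_moves:
  series: "0.009 -0.0015 0 0 0 0 0.085;0.009 -0.0015 -0.03 0 0 0 0.085;0.009 -0.0015 -0.0515 0 0 0 0.085;0.009 -0.0015 -0.0515 0 0 0 0.06;0.009 -0.0015 -0.0515 0 0 0 0.04"
  newtons: 60

```text
time_s: 2.25
ee_pos: [0.5974, -0.1118, 0.1718]
tool_rot: [-0.021, 1.0, -0.0, 0.001]
contact_force: [1.3, -0.0, 1.0]
width: 0.688
grasp_force: 0.0
```

Emit:
apply_moves:
  series: "0 0 0 0 0 0 0.02;0 0 0 0 0 0 0.015;0 0 0 0 0 0 0.015;0 0 0 0 0 0 0.015;0 0 0 0 0 0 0.015"

```text
time_s: 2.75
ee_pos: [0.5974, -0.1119, 0.1725]
tool_rot: [-0.021, 1.0, -0.001, 0.002]
contact_force: [-0.5, 1.1, 5.0]
width: 0.293
grasp_force: 58.6
```

Emit:
apply_moves:
  series: "0 0 0 0 0 0 0.04;0 0 0 0 0 0 0.04;-0.002 0 -0.006 0 0 0 0.04;-0.002 0 -0.006 0 0 0 0.015;-0.002 0 -0.006 0 0 0 0.015;-0.002 0 -0.006 0 0 0 0.015;-0.002 0 -0.006 0 0 0 0.015"
  newtons: 70

```text
time_s: 3.45
ee_pos: [0.5939, -0.1119, 0.1641]
tool_rot: [-0.021, 1.0, -0.0, -0.0]
contact_force: [-1.9, -1.4, 5.1]
width: 0.3
grasp_force: 70.6
```

Emit:
apply_moves:
  series: "0 0 0.004 0 0 0 0.015;0 0 0.008 0 0 0 0.015;0 0 0.013 0 0 0 0.015;0 0 0.013 0 0 0 0.015"

```text
time_s: 3.85
ee_pos: [0.5943, -0.1114, 0.1773]
tool_rot: [-0.021, 1.0, -0.0, 0.0]
contact_force: [-0.2, 0.1, -2.5]
width: 0.299
grasp_force: 69.4
```

```bash
python3 - <<'E'
from h import *
im,C=shot("side","s2.png")
cv2.imwrite("pics/s2c.png",cv2.resize(cv2.imread("pics/s2.png")[60:230,240:440],(700,595),interpolation=cv2.INTER_CUBIC))
E
```

```text
(no output)
```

View pics/s2c.png

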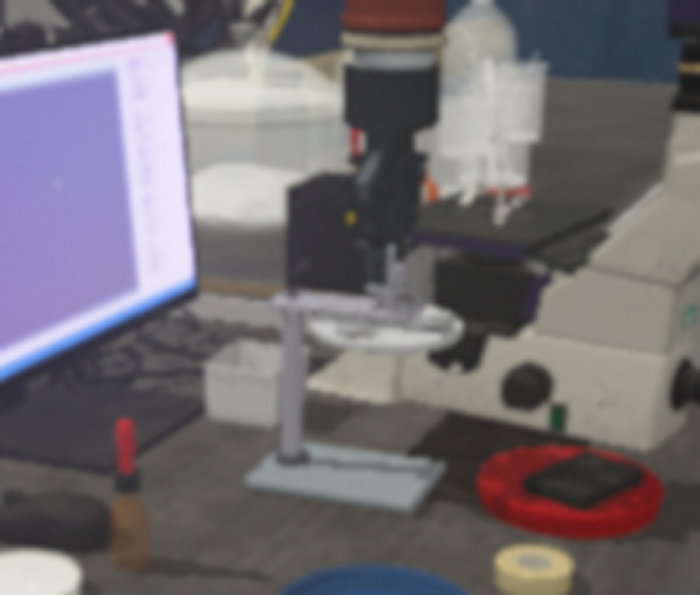

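Side view: the holder is raised with the disc level just under the fork (disc at crop (385,330)), and the wrist carries its weight. Drawing it out along the fork.

Emit:
apply_moves:
  series: "-0.015 -0.0007 0 0 0 0 0.015;-0.035 -0.0016 0 0 0 0 0.015;-0.055 -0.0024 0 0 0 0 0.015;-0.085 -0.004 0 0 0 0 0.015;-0.095 -0.004 0 0 0 0 0.015;-0.095 -0.004 0 0 0 0 0.015"

```text
time_s: 4.5
ee_pos: [0.4981, -0.1154, 0.1767]
tool_rot: [-0.02, 1.0, 0.0, -0.0]
contact_force: [0.8, -0.1, -3.0]
width: 0.291
grasp_force: 70.4
```

Emit:
apply_moves:
  series: "0 0.04 0 0 0 0 0.015;0 0.08 0 0 0 0 0.015;0 0.12 0 0 0 0 0.015;0 0.16 0 0 0 0 0.015;0.001 0.2 0 0 0 0 0.015;0.004 0.235 0 0 0 0 0.015;0.005 0.247 0 0 0 0 0.015;0.005 0.247 0 0 0 0 0.015;0.005 0.247 0 0 0 0 0.015"

```text
time_s: 5.4
ee_pos: [0.5044, 0.1312, 0.1767]
tool_rot: [-0.021, 1.0, -0.0, -0.0]
contact_force: [-1.0, -0.2, -2.4]
width: 0.302
grasp_force: 70.7
```

```bash
python3 - <<'E'
from h import *
s=read_state();print(s["ee_pos"],s["contact_force"],s["width"]*85.4,s["grasp_force"])
im,C=shot("wrist","w3.png"); shot("scene","sc3.png");shot("side","sd3.png")
for n,fn in [("wrist","w3"),("scene","sc3"),("side","sd3")]:
    C=cam(n);hsv=cv2.cvtColor(cv2.imread(f"pics/{fn}.png"),cv2.COLOR_BGR2HSV)
    for p,a,e in ell(cv2.inRange(hsv,(100,120,40),(118,255,255)),500):
        if a<25000: print(n,"blue",a,e[0],circ(C,p,.021))
E
```

```text
[0.50440547 0.13117256 0.17665876] [-1.02075594 -0.24867131 -2.43228665] 25.771757936985946 70.71645458685452
wrist blue 2231.0 (302.5814208984375, 171.72291564941406) (array([0.49593624, 0.11819401]), np.float64(0.026989549676488592))
wrist blue 4472.5 (320.75445556640625, 172.84144592285156) (array([0.50019218, 0.13628848]), np.float64(0.06850926086596655))
scene blue 1784.0 (343.9836730957031, 242.4466094970703) (array([0.49739976, 0.14244573]), np.float64(0.06990043500844638))
side blue 1341.5 (348.0691833496094, 237.66033935546875) (array([0.49496999, 0.14921656]), np.float64(0.0723642142552585))
side blue 11302.0 (133.70327758789062, 26.556934356689453) (array([-915.17374871, -687.33516432]), np.float64(1145.5626882323984))
```

View pics/w3.png

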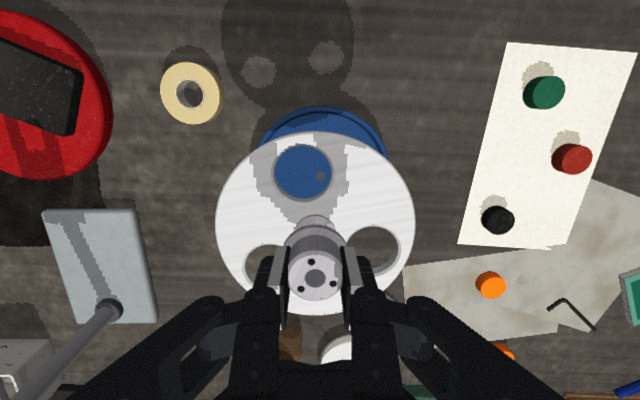

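Wrist view: holder held level above the dish, and the dish's centre mark is visible through a bore at (321,176).

```bash
python3 - <<'E'
from h import *
C=cam("wrist")
for fn in ["w3"]:
    g=cv2.imread(f"pics/{fn}.png"); hsv=cv2.cvtColor(g,cv2.COLOR_BGR2HSV)
    sub=hsv[165:190,308:332]; m=((sub[...,0]<90)|(sub[...,0]>130)).astype(np.uint8); ys,xs=np.nonzero(m); print(len(xs),xs.mean()+308,ys.mean()+165)
    print("mark",plane(C,321,176,.01),plane(C,321,176,.0105))
m=cv2.inRange(hsv,(100,120,40),(118,255,255)); m[:,:240]=0;m[:,400:]=0
# far rim arc of dish: topmost blue pixels per column
P=[]
for u in range(262,384,3):
    v=np.nonzero(m[90:160,u])[0]
    if len(v):P.append((u,v[0]+90))
print("rim arc",circ(C,P,.021))
# disc rim (upper) left/right/top from white mask
w=cv2.inRange(hsv,(0,0,120),(180,40,255)); w[:, :195]=0; w[:,440:]=0
Q=[]
for v in range(150,245,4):
    x=np.nonzero(w[v])[0]; Q+= [(x.min(),v),(x.max(),v)]
for z in (.147,.145,.143): print("disc",z,circ(C,Q,z))
print("head",plane(C,315,278,.193), plane(C,315,278,.19))
# w1 mark with first pose: tool (.5948,-.09995,.29097)
s={"ee_pos":[.59484,-.09996,.29097],"tool_rot":R.from_matrix([[-1,.004,-.001],[.004,1,0],[.001,0,-1]]).as_quat()}
print("w1 mark",plane(cam("wrist",s),498,86,.01))
s={"ee_pos":[.62453,.00006,.23046],"tool_rot":[.7071,.7071,-.000457,-.000597]}
print("w0 mark",plane(cam("wrist",s),200,41,.01))
E
```

```text
41 328.1707317073171 183.70731707317074
mark [0.5017403  0.13705537 0.01      ] [0.5016082  0.13703952 0.0105    ]
rim arc (array([0.50042103, 0.13622956]), np.float64(0.06841313610810054))
disc 0.147 (array([0.50139789, 0.13052677]), np.float64(0.060859310859814074))
disc 0.145 (array([0.5023454 , 0.13056461]), np.float64(0.06157070010952921))
disc 0.143 (array([0.50329291, 0.13060244]), np.float64(0.06228208935924137))
head [0.50319004 0.13071276 0.193     ] [0.50517689 0.13079484 0.19      ]
w1 mark [0.50382074 0.13754072 0.01      ]
w0 mark [0.50319949 0.13560114 0.01      ]
```

Emit:
apply_moves:
  series: "-0.002 0.0055 -0.03 0 0 0 0.015;-0.002 0.0055 -0.06 0 0 0 0.015;-0.002 0.0055 -0.09 0 0 0 0.015;-0.002 0.0055 -0.1 0 0 0 0.015;-0.002 0.0055 -0.1 0 0 0 0.015;-0.002 0.0055 -0.1 0 0 0 0.015"

```text
time_s: 6.15
ee_pos: [0.5031, 0.1366, 0.0781]
tool_rot: [-0.02, 1.0, 0.0, 0.001]
contact_force: [0.2, 0.1, -1.6]
width: 0.299
grasp_force: 71.0
```

```bash
python3 - <<'E'
from h import *
s=read_state();print(s["ee_pos"],s["contact_force"])
shot("wrist","w4.png")
b=cv2.imread("pics/w4.png");cv2.imwrite("pics/w4c.png",cv2.resize(b[70:330,170:460],(669,600),interpolation=cv2.INTER_CUBIC))
E
```

```text
[0.50306937 0.1366399  0.07805866] [ 0.22016073  0.07320376 -1.62844063]
```

View pics/w4c.png

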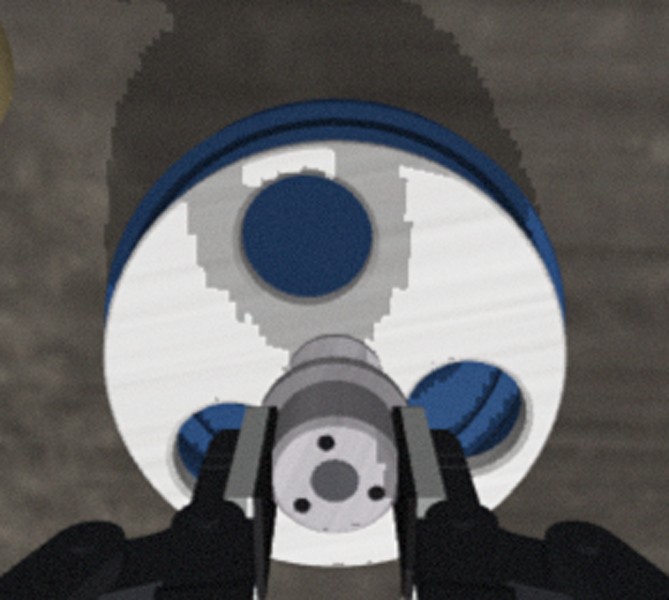

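Crop: disc at height about 40 mm, nearly concentric with the dish. Dish arc top (335,98), disc sides at columns 104 and 567. Fitting both arcs.

```bash
python3 - <<'E'
from h import *
C=cam("wrist");hsv=cv2.cvtColor(cv2.imread("pics/w4.png"),cv2.COLOR_BGR2HSV)
m=cv2.inRange(hsv,(100,120,30),(118,255,255)); w=cv2.inRange(hsv,(0,0,120),(180,60,255))
P=[];Q=[];T=[]
for u in range(225,410,3):
    v=np.nonzero(m[70:260,u])[0]
    if len(v):P.append((u,v[0]+70))
for v in range(180,262,3):
    x=np.nonzero(w[v,205:425])[0]+205; Q+=[(x.min(),v),(x.max(),v)]
for u in range(270,365,4):
    k=np.nonzero(m[70:150,u]==0)[0]
    vv=np.nonzero(w[100:160,u])[0]
    if len(vv):T.append((u,vv[0]+100))
print("dish",circ(C,P,.021)); 
for z in (.046,.048,.050):print("disc",circ(C,Q,z),circ(C,Q+T,z))
E
```

```text
dish (array([0.49993166, 0.13702564]), np.float64(0.06777600310230493))
disc (array([0.5025138 , 0.13712726]), np.float64(0.06197117910760116)) (array([0.50223682, 0.13710869]), np.float64(0.061957783621044274))
disc (array([0.50155477, 0.13708642]), np.float64(0.06125766627109252)) (array([0.50128099, 0.13706807]), np.float64(0.06124442501512978))
disc (array([0.50059575, 0.13704557]), np.float64(0.06054415343458399)) (array([0.50032515, 0.13702744]), np.float64(0.060531066409210146))
```

Emit:
apply_moves:
  series: "0 0 -0.008 0 0 0 0.015;0 0 -0.015 0 0 0 0.015;0 0 -0.02 0 0 0 0.015;0 0 -0.023 0 0 0 0.015;0 0 -0.025 0 0 0 0.015;0 0 -0.025 0 0 0 0.015"

```text
time_s: 6.8
ee_pos: [0.5018, 0.137, 0.0515]
tool_rot: [-0.021, 1.0, -0.0, -0.0]
contact_force: [0.5, 0.2, -3.4]
width: 0.298
grasp_force: 71.1
```

Emit:
apply_moves:
  series: "0 0 -0.001 0 0 0 0.015;0 0 -0.002 0 0 0 0.015;0 0 -0.002 0 0 0 0.015;0 0 -0.002 0 0 0 0.015"

```text
time_s: 7.2
ee_pos: [0.5023, 0.1371, 0.0511]
tool_rot: [-0.021, 1.0, -0.0, 0.0]
contact_force: [-4.4, -0.5, 6.8]
width: 0.297
grasp_force: 73.6
```

Emit:
apply_moves:
  series: "0 0 0 0 0 0 0.06;0 0 0 0 0 0 0.06;0 0 0 0 0 0 0.06;0 0 0 0 0 0 0.06;0 0 0.04 0 0 0 0.06;0 0 0.08 0 0 0 0.06;-0.03 0 0.13 0 0 0 0.06;-0.03 0 0.13 0 0 0 0.06;-0.03 0 0.13 0 0 0 0.06"

```text
time_s: 8.1
ee_pos: [0.4729, 0.1373, 0.1819]
tool_rot: [-0.021, 1.0, 0.0, 0.002]
contact_force: [-0.1, -0.3, 0.0]
width: 0.702
grasp_force: 0.0
```

```bash
python3 - <<'E'
from h import *
s=read_state();print(s["ee_pos"],s["contact_force"],s["q"])
shot("wrist","w5.png")
E
```

```text
[0.47292948 0.13727918 0.18186336] [-0.12991654 -0.30416873  0.02595912] [ 1.22202237e-01 -6.20343128e-02  1.92149810e+00  1.91729902e-05
  1.27753983e+00 -1.49042885e+00]
```

View pics/w5.png

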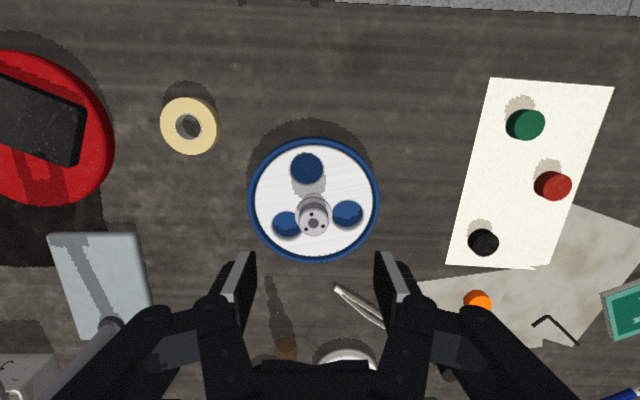

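Wrist view: holder seated flat and concentric in the dish. Bores at (306,167), (286,223), (348,213); green (526,124), red (553,186) and black (483,242) lie on the paper; tweezers start at (335,287).

Emit:
apply_moves:
  series: "0 0.05 0 0 0 0 0.06;0 0.1 0 0 0 0 0.06;0 0.15 0 0 0 0 0.06;0 0.2 0 0 0 0 0.06;-0.01 0.22 0 0 0 0 0.06;-0.01 0.22 0 0 0 0 0.06"

```text
time_s: 8.75
ee_pos: [0.4598, 0.3592, 0.1764]
tool_rot: [-0.023, 1.0, -0.001, -0.002]
contact_force: [0.6, -0.6, -0.5]
width: 0.702
grasp_force: 0.0
```

```bash
python3 - <<'E'
from h import *
s5={"ee_pos":[0.47293,0.13728,0.18186],"tool_rot":[-0.021,.99978,0,.001]}
C=cam("wrist",s5);hsv=cv2.cvtColor(cv2.imread("pics/w5.png"),cv2.COLOR_BGR2HSV)
w=cv2.inRange(hsv,(0,0,110),(180,70,255)); reg=np.zeros_like(w); cv2.ellipse(reg,(313,199),(58,53),0,0,360,255,-1)
m=cv2.inRange(hsv,(100,90,20),(120,255,255))&reg
for p,a,e in ell(m,200): print("bore",a,e[0],plane(C,*e[0],.021),circ(C,p,.021))
m=cv2.inRange(hsv,(100,90,20),(120,255,255)); 
for p,a,e in ell(m,2000): print("dish",a,e[0],circ(C,p,.021))
st=read_state();im,C=shot("wrist","w6.png");print(st["ee_pos"]);hsv=cv2.cvtColor(cv2.imread("pics/w6.png"),cv2.COLOR_BGR2HSV)
for n,lo,hi,z in [("red",(0,120,50),(8,255,255),.017),("red",(170,120,50),(180,255,255),.017),("green",(65,90,30),(95,255,255),.017),("black",(0,0,0),(180,255,50),.015),("orange",(8,150,150),(20,255,255),.017)]:
    for p,a,e in ell(cv2.inRange(hsv,lo,hi),300):
        if a<8000: print(n,a,np.array(e[0]).round(1),plane(C,*e[0],z).round(4))
b=cv2.imread("pics/w6.png");cv2.imwrite("pics/w6c.png",b)
E
```

```text
bore 500.0 (286.53338623046875, 223.88111877441406) [0.52357835 0.10953272 0.021     ] (array([0.52380393, 0.10959196]), np.float64(0.014800555932333806))
bore 579.5 (346.5923767089844, 213.23240661621094) [0.50867583 0.17286129 0.021     ] (array([0.50887744, 0.17286027]), np.float64(0.01515577066107663))
bore 722.5 (306.2919921875, 168.3076934814453) [0.4618153  0.12868852 0.021     ] (array([0.4620235 , 0.12871598]), np.float64(0.015645019032829614))
dish 13139.5 (312.92822265625, 199.6421661376953) (array([0.49988653, 0.13687258]), np.float64(0.06976250196660484))
[0.45981519 0.35916271 0.17638468]
red 631.5 [345.2 192.3] [0.4707 0.3911 0.017 ]
green 2540.5 [491.1 302.9] [0.5982 0.5718 0.017 ]
green 674.0 [302.7 130.6] [0.4105 0.3455 0.017 ]
black 524.5 [288.5 248.7] [0.5393 0.3339 0.015 ]
black 3588.0 [130.  185.7] [0.4742 0.1699 0.015 ]
black 1463.0 [222.3   6.4] [0.3089 0.273  0.015 ]
orange 396.5 [296.9 312.5] [0.6222 0.3454 0.017 ]
```

View pics/w6c.png

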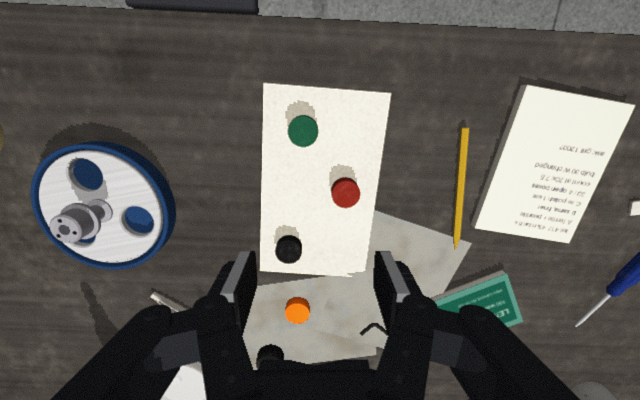

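Green (303,130), red (345,192) and black (289,249) are on the white paper; the orange one at (297,312) is a look-alike off the paper. Red goes first, into the robot-side bore.

Emit:
apply_moves:
  series: "0.011 0.032 -0.03 0 0 8 0.05;0.011 0.032 -0.056 0 0 11 0.05;0.011 0.032 -0.056 0 0 11 0.05;0.011 0.032 -0.056 0 0 11 0.05"

```text
time_s: 9.2
ee_pos: [0.4727, 0.3872, 0.1225]
tool_rot: [-0.115, 0.993, -0.001, -0.001]
contact_force: [0.2, -0.3, -0.3]
width: 0.58
grasp_force: 0.0
```

```bash
cat >> h.py <<'E'
def mounts(fn):
    st=read_state();im,C=shot("wrist",fn);hsv=cv2.cvtColor(im,cv2.COLOR_RGB2HSV);print("tcp",st["ee_pos"].round(4),"F",st["contact_force"].round(1))
    for n,lo,hi,z in [("red",(0,120,50),(8,255,255),.017),("red",(170,120,50),(180,255,255),.017),("green",(65,90,30),(95,255,255),.017),("black",(0,0,0),(180,255,50),.015)]:
        for p,a,e in ell(cv2.inRange(hsv,lo,hi),300):
            if a<8000: print(n,a,np.array(e[0]).round(1),plane(C,*e[0],z).round(4))
def bores(fn):
    st=read_state();im,C=shot("wrist",fn);hsv=cv2.cvtColor(im,cv2.COLOR_RGB2HSV);print("tcp",st["ee_pos"].round(4),"F",st["contact_force"].round(1))
    for p,a,e in ell(cv2.inRange(hsv,(100,90,20),(120,255,255)),250): print(a,np.array(e[0]).round(1),plane(C,*e[0],.021).round(4),circ(C,p,.021))
E
python3 -c "
from h import *
mounts('w7.png')"
```

```text
tcp [0.4727 0.3872 0.1225] F [ 0.2 -0.3 -0.3]
red 945.5 [319.6 196.3] [0.4707 0.3912 0.017 ]
green 616.5 [428.6 375.6] [0.6387 0.5498 0.017 ]
green 1092.5 [280.6 111.9] [0.4106 0.3456 0.017 ]
black 976.0 [ 10.8 385.3] [0.7572 0.1164 0.015 ]
black 768.5 [ 11.  326.7] [0.6754 0.1231 0.015 ]
black 1311.5 [261.1  21.8] [0.3529 0.3199 0.015 ]
```

Emit:
apply_moves:
  series: "-0.002 0.004 -0.045 0 0 0 0.05;-0.002 0.004 -0.09 0 0 0 0.05;-0.002 0.004 -0.11 0 0 0 0.05;-0.002 0.004 -0.114 0 0 0 0.05;-0.002 0.004 -0.114 0 0 0 0.05;-0.002 0.004 -0.114 0 0 0 0.05"
  newtons: 30

```text
time_s: 9.85
ee_pos: [0.4731, 0.3939, 0.0127]
tool_rot: [-0.116, 0.993, 0.001, 0.002]
contact_force: [0.3, 0.6, 0.4]
width: 0.587
grasp_force: 0.0
```

Emit:
apply_moves:
  series: "0 0 0 0 0 0 0.02;0 0 0 0 0 0 0.02;0 0 0 0 0 0 0.02;0 0 0 0 0 0 0.02;0 0 0 0 0 0 0.02"
  newtons: 30

```text
time_s: 10.35
ee_pos: [0.4726, 0.3939, 0.0123]
tool_rot: [-0.116, 0.993, 0.001, 0.002]
contact_force: [-1.1, -1.6, 7.0]
width: 0.322
grasp_force: 29.1
```

Emit:
apply_moves:
  series: "0 0 0 0 0 0 0.045;0 0 0 0 0 0 0.045;-0.002 -0.001 -0.004 0 0 0 0.045;-0.002 -0.001 -0.004 0 0 0 0.045;-0.002 -0.001 -0.004 0 0 0 0.02;-0.002 -0.001 -0.004 0 0 0 0.02;-0.002 -0.001 -0.004 0 0 0 0.02;-0.002 -0.001 -0.004 0 0 0 0.02"
  newtons: 30

```text
time_s: 11.15
ee_pos: [0.469, 0.392, 0.0057]
tool_rot: [-0.116, 0.993, -0.0, -0.0]
contact_force: [0.7, 0.2, -0.7]
width: 0.332
grasp_force: 29.6
```

Emit:
apply_moves:
  series: "0 0 0.04 0 0 0 0.02;0 -0.04 0.085 0 0 0 0.02;-0.001 -0.09 0.115 0 0 0 0.02;-0.002 -0.14 0.115 0 0 0 0.02;-0.004 -0.19 0.115 0 0 0 0.02;-0.006 -0.235 0.115 0 0 0 0.02;-0.006 -0.263 0.115 0 0 0 0.02;-0.006 -0.263 0.115 0 0 0 0.02;-0.006 -0.263 0.115 0 0 0 0.02;-0.006 -0.263 0.115 0 0 0 0.02"

```text
time_s: 12.15
ee_pos: [0.4631, 0.1297, 0.1209]
tool_rot: [-0.117, 0.993, 0.0, 0.0]
contact_force: [-0.4, 0.0, -0.8]
width: 0.333
grasp_force: 29.9
```

```bash
python3 -c "
from h import *
bores('w8.png')
b=cv2.imread('pics/w8.png');cv2.imwrite('pics/w8c.png',b[80:400,170:470])"
```

```text
tcp [0.4631 0.1297 0.1209] F [-0.4  0.  -0.8]
1015.5 [312.7 196.9] [0.4615 0.1279 0.021 ] (array([0.46172471, 0.12801882]), np.float64(0.01545215929491612))
15916.0 [312.1 233.9] [0.4945 0.1352 0.021 ] (array([0.4987023, 0.1362409]), np.float64(0.06954861508081604))
```

View pics/w8c.png

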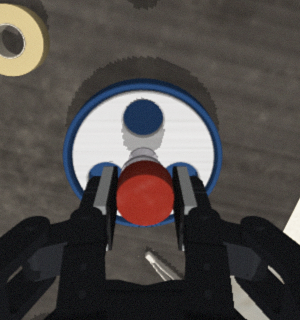

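Crop: red mount held level between the pads, with the bore (143,117) ahead in view. The viewing allowance is used up, so from here I measure by number only.

```bash
python3 - <<'E'
from h import *
rot=[-0.116,.99325,0,0]
def red(fn,st,z):
    C=cam("wrist",st);im=cv2.imread("pics/"+fn);hsv=cv2.cvtColor(im,cv2.COLOR_BGR2HSV)
    m=cv2.inRange(hsv,(0,100,40),(8,255,255))|cv2.inRange(hsv,(170,100,40),(180,255,255))
    for p,a,e in ell(m,400):
        if a<8000:
            V=hsv[...,2].copy(); x=int(e[0][0]); col=[int(V[r,x]) for r in range(int(p[:,1].min())-3,int(p[:,1].max())+4)]
            print(fn,a,e,circ(C,p,z),"rows",p[:,1].min(),p[:,1].max(),"cols",p[:,0].min(),p[:,0].max(),col)
red("w7.png",{"ee_pos":[.4727,.3872,.1225],"tool_rot":rot},.017)
red("w8.png",{"ee_pos":[.4631,.1297,.1209],"tool_rot":rot},.132)
C=cam("wrist",{"ee_pos":[.4631,.1297,.1209],"tool_rot":rot});hsv=cv2.cvtColor(cv2.imread("pics/w8.png"),cv2.COLOR_BGR2HSV)
print("borecol",[(r,*map(int,hsv[r,313])) for r in range(172,224,2)])
E
```

```text
w7.png 965.0 ((319.57720947265625, 196.27169799804688), (33.90856170654297, 36.845516204833984), 178.716552734375) (array([0.47133669, 0.39145364]), np.float64(0.015443198287162488)) rows 178.0 214.0 cols 303.0 336.0 [193, 188, 170, 73, 68, 64, 78, 107, 150, 157, 151, 152, 155, 158, 155, 151, 151, 150, 148, 154, 154, 151, 153, 153, 153, 152, 149, 150, 147, 153, 151, 154, 152, 155, 153, 154, 155, 152, 157, 169, 216, 243, 244]
w8.png 3067.5 ((314.53424072265625, 273.14007568359375), (60.41913986206055, 65.72364807128906), 179.3213653564453) (array([0.46364877, 0.12970218]), np.float64(0.016940136270762143)) rows 241.0 305.0 cols 286.0 344.0 [137, 130, 91, 65, 64, 71, 67, 70, 70, 75, 79, 80, 76, 79, 82, 88, 115, 149, 161, 159, 162, 164, 161, 159, 163, 161, 166, 164, 168, 171, 162, 161, 156, 158, 159, 164, 161, 166, 166, 162, 166, 164, 164, 160, 163, 163, 162, 163, 160, 163, 159, 161, 161, 163, 159, 161, 160, 160, 160, 160, 160, 163, 162, 163, 163, 162, 171, 151, 125, 94, 77]
borecol [(172, 30, 1, 182), (174, 0, 2, 226), (176, 0, 1, 230), (178, 0, 3, 156), (180, 108, 149, 84), (182, 108, 164, 84), (184, 107, 167, 84), (186, 107, 175, 80), (188, 108, 164, 81), (190, 107, 186, 81), (192, 108, 168, 82), (194, 108, 162, 85), (196, 108, 155, 84), (198, 106, 159, 80), (200, 107, 166, 83), (202, 106, 175, 83), (204, 106, 169, 80), (206, 111, 166, 80), (208, 108, 164, 84), (210, 108, 176, 81), (212, 107, 170, 84), (214, 111, 110, 88), (216, 30, 4, 116), (218, 30, 3, 153), (220, 0, 0, 165), (222, 8, 6, 166)]
```

Emit:
apply_moves:
  series: "-0.0035 -0.0015 -0.04 0 0 0 0.02;-0.0035 -0.0015 -0.075 0 0 0 0.02;-0.0035 -0.0015 -0.09 0 0 0 0.02;-0.0035 -0.0015 -0.09 0 0 0 0.02;-0.0035 -0.0015 -0.09 0 0 0 0.02;-0.0035 -0.0015 -0.09 0 0 0 0.02"

```text
time_s: 12.8
ee_pos: [0.4608, 0.1282, 0.0322]
tool_rot: [-0.117, 0.993, 0.0, 0.001]
contact_force: [0.7, 0.1, 0.5]
width: 0.331
grasp_force: 29.8
```

Emit:
apply_moves:
  series: "-0.001 0 -0.005 0 0 0 0.02;-0.001 0 -0.009 0 0 0 0.02;-0.001 0 -0.009 0 0 0 0.02;-0.001 0 -0.009 0 0 0 0.02"

```text
time_s: 13.2
ee_pos: [0.4585, 0.1275, 0.0218]
tool_rot: [-0.116, 0.993, 0.0, -0.0]
contact_force: [0.4, -0.6, -0.5]
width: 0.334
grasp_force: 29.8
```

Emit:
apply_moves:
  series: "0 0 0 0 0 0 0.036;0 0 0 0 0 0 0.045;0 0 0 0 0 0 0.045;0 0 0.05 0 0 0 0.045;-0.02 0 0.1 0 0 0 0.045;-0.02 0 0.1 0 0 0 0.045;-0.02 0 0.1 0 0 0 0.045"

```text
time_s: 13.9
ee_pos: [0.4398, 0.1277, 0.1237]
tool_rot: [-0.117, 0.993, -0.0, 0.002]
contact_force: [0.4, -0.4, -1.2]
width: 0.525
grasp_force: 0.0
```

```bash
cat >> h.py <<'E'
HS={"red":[((0,120,110),(8,255,255)),((170,120,110),(180,255,255))],"green":[((65,90,60),(95,255,255))],"black":[((0,0,18),(180,255,60))]}
def top(fn,name,z,A=(300,4000)):
    "circle fit on the lit top face"
    st=read_state();im,C=shot("wrist",fn);hsv=cv2.cvtColor(im,cv2.COLOR_RGB2HSV);print("tcp",st["ee_pos"].round(4),"F",st["contact_force"].round(1))
    m=0
    for lo,hi in HS[name]: m=m|cv2.inRange(hsv,lo,hi)
    m=cv2.morphologyEx(m,cv2.MORPH_OPEN,np.ones((3,3),np.uint8))
    for p,a,e in ell(m,A[0]):
        if a<A[1]:
            c,r=circ(C,p,z); print(name,round(a),np.array(e[0]).round(1),np.array(e[1]).round(1),c.round(4),"r",r.round(4))
            x=int(e[0][0]); print([int(hsv[v,x,2]) for v in range(max(0,int(p[:,1].min())-8),min(400,int(p[:,1].max())+6))])
    return hsv,C
E
python3 -c "
from h import *
top('w9.png','red',.026); bores('w9b.png')"
```

```text
tcp [0.4398 0.1277 0.1237] F [ 0.4 -0.4 -1.2]
red 580 [309.7 222.6] [29.1 33.8] [0.4615 0.1287] r 0.0141
[229, 232, 225, 162, 97, 77, 76, 82, 111, 148, 120, 114, 114, 117, 112, 119, 116, 117, 113, 110, 112, 113, 112, 111, 115, 109, 108, 107, 111, 103, 108, 106, 114, 106, 105, 107]
tcp [0.4387 0.1275 0.122 ] F [-0.5  0.1 -0.8]
1688.5 [314.  306.3] [0.544  0.1521 0.021 ] (array([0.51328775, 0.14136536]), np.float64(0.05728696826805813))
622.5 [344.2 278.4] [0.5077 0.172  0.021 ] (array([0.50787897, 0.17197171]), np.float64(0.014404632304787423))
382.0 [275.8 278.5] [0.5222 0.111  0.021 ] (array([0.52252558, 0.11088973]), np.float64(0.013517779727836665))
10103.0 [308.4 258.6] [0.4951 0.1354 0.021 ] (array([0.49558007, 0.13541316]), np.float64(0.0684107967470158))
```

Emit:
apply_moves:
  series: "-0.003 0.03 0 0 0 -8 0.045;-0.01 0.07 0 0 0 -16 0.045;-0.014 0.11 0 0 0 -24 0.045;-0.02 0.15 0 0 0 -32 0.045;-0.024 0.19 0 0 0 -40 0.045;-0.028 0.219 0 0 0 -48 0.045;-0.028 0.219 0 0 0 -56 0.045;-0.028 0.219 0 0 0 -60 0.045;-0.028 0.219 0 0 0 -60 0.045;-0.028 0.219 0 0 0 -60 0.045"

```text
time_s: 15.0
ee_pos: [0.4097, 0.3459, 0.12]
tool_rot: [0.395, 0.919, -0.001, -0.001]
contact_force: [0.1, 0.3, 1.1]
width: 0.529
grasp_force: 0.0
```

```bash
python3 -c "
from h import *
h,C=top('w10.png','green',.017)
s=read_state();print(s['tool_rot'])
"
```

```text
tcp [0.4097 0.3459 0.12  ] F [0.1 0.3 1.1]
green 835 [315.6 198.6] [32.2 33.7] [0.4104 0.3461] r 0.0142
[217, 197, 188, 134, 48, 39, 40, 49, 67, 97, 97, 101, 97, 103, 93, 96, 98, 96, 97, 96, 101, 98, 96, 99, 105, 102, 101, 98, 101, 101, 99, 99, 98, 99, 100, 99, 99, 97, 102, 99, 123, 202, 247, 246, 246]
green 1836 [592.  226.4] [21.8 30.1] [0.6084 0.5356] r 0.0358
[70, 78, 88, 101, 111, 120, 140, 171, 175, 177, 173, 179, 177, 175, 179, 176, 175, 168, 169, 176, 168, 175, 171, 171, 174, 175, 170, 174, 178, 177, 174, 177, 177, 174, 173, 178, 178, 173, 178, 178, 177, 180, 176, 174, 174, 172, 177, 175, 178, 177, 177, 175, 181, 178, 180, 176, 176, 174, 176, 172, 170, 173, 173, 173, 173, 170, 159, 120, 99, 97, 104, 99, 102, 104, 109, 106, 123, 169, 167, 167, 169, 165, 166, 162, 162, 170, 162, 159, 158, 158, 158, 150, 155, 150, 158]
[ 3.95076154e-01  9.18647594e-01 -9.87903143e-04 -6.73944527e-04]
```

Emit:
apply_moves:
  series: "0 0 -0.045 0 0 0 0.045;0 0 -0.09 0 0 0 0.045;0 0 -0.108 0 0 0 0.045;0.0005 0 -0.108 0 0 0 0.045;0.0005 0 -0.108 0 0 0 0.045"

```text
time_s: 15.55
ee_pos: [0.4113, 0.3464, 0.014]
tool_rot: [0.396, 0.918, -0.0, -0.0]
contact_force: [0.4, 0.1, 0.7]
width: 0.525
grasp_force: 0.0
```

Emit:
apply_moves:
  series: "0 0 -0.008 0 0 0 0.045;0 0 -0.008 0 0 0 0.045;0 0 -0.008 0 0 0 0.02;0 0 -0.008 0 0 0 0.02;0 0 -0.008 0 0 0 0.02;0 0 -0.008 0 0 0 0.02"

```text
time_s: 16.15
ee_pos: [0.4117, 0.3469, 0.0068]
tool_rot: [0.396, 0.918, 0.001, 0.0]
contact_force: [-1.8, -1.3, 6.1]
width: 0.329
grasp_force: 29.7
```

Emit:
apply_moves:
  series: "0 0 0.04 0 0 0 0.02;0.01 -0.02 0.085 0 0 0 0.02;0.03 -0.06 0.117 0 0 0 0.02;0.05 -0.1 0.117 0 0 0 0.02;0.07 -0.14 0.117 0 0 0 0.02;0.09 -0.18 0.117 0 0 0 0.02;0.105 -0.22 0.117 0 0 0 0.02;0.112 -0.237 0.117 0 0 0 0.02;0.112 -0.237 0.117 0 0 0 0.02;0.112 -0.237 0.117 0 0 0 0.02"

```text
time_s: 17.15
ee_pos: [0.5227, 0.1095, 0.1226]
tool_rot: [0.396, 0.918, 0.0, -0.0]
contact_force: [-0.1, 0.8, 0.4]
width: 0.329
grasp_force: 29.8
```

```bash
cat >> h.py <<'E'
def bore(fn):
    "centre bore: dark blob near image centre in non-face mask"
    st=read_state();im,C=shot("wrist",fn);hsv=cv2.cvtColor(im,cv2.COLOR_RGB2HSV);print("tcp",st["ee_pos"].round(4),"F",st["contact_force"].round(1))
    for p,a,e in ell(cv2.inRange(hsv,(100,70,20),(122,255,255)),150):
        c,r=circ(C,p,.021); print(round(a),np.array(e[0]).round(1),c.round(4),r.round(4))
        if a<2500:
            x=int(round(e[0][0])); print("col",int(p[:,1].min())-8,[int(hsv[v,x,2]) for v in range(int(p[:,1].min())-8,min(399,int(p[:,1].max())+9))])
            y=int(round(e[0][1])); print("row",int(p[:,0].min())-6,[int(hsv[y,u,2]) for u in range(int(p[:,0].min())-6,int(p[:,0].max())+7)])
    return hsv,C
E
python3 -c "
from h import *
h,C=bore('w11.png'); 
m=cv2.inRange(h,(65,90,60),(95,255,255)); st=read_state()
z=st['ee_pos'][2]+.0102
for p,a,e in ell(m,800):
    print('grn',a,np.array(e[0]).round(1),circ(C,p,z)); x=int(e[0][0]); print(p[:,1].min()-8,[int(h[v,x,2]) for v in range(int(p[:,1].min())-8,int(p[:,1].max())+5)])
s5={'ee_pos':[0.47293,0.13728,0.18186],'tool_rot':[-0.021,.99978,0,.001]}
D=cam('wrist',s5);print('bottle~',plane(D,285,348,.06)); s0={'ee_pos':[.62453,.00006,.23046],'tool_rot':[.7071,.7071,-.000457,-.000597]}
print(plane(cam('wrist',s0),425,58,.11),plane(cam('wrist',s0),390,68,.03))
"
```

```text
tcp [0.5227 0.1095 0.1226] F [-0.1  0.8  0.4]
23616 [319.1 150.2] [0.5016 0.1373] 0.0694
grn 2447.5 [314.2 271.1] (array([0.52226731, 0.10998876]), np.float64(0.014808683484805879))
235.0 [51, 50, 49, 53, 52, 54, 54, 51, 55, 58, 58, 64, 82, 88, 84, 87, 83, 83, 85, 80, 87, 80, 80, 84, 81, 84, 83, 82, 84, 87, 84, 88, 86, 84, 83, 83, 85, 87, 85, 82, 84, 82, 85, 101, 118, 124, 127, 120, 123, 122, 121, 124, 123, 122, 120, 122, 120, 121, 118, 120, 119, 118, 117, 107, 103, 102, 108, 110]
bottle~ [0.65327129 0.11258301 0.06      ]
[0.71043661 0.10963248 0.11      ] [0.70174875 0.1080432  0.03      ]
```

```bash
python3 - <<'E'
from h import *
def go(fn,st):
    C=cam("wrist",st);hsv=cv2.cvtColor(cv2.imread("pics/"+fn),cv2.COLOR_BGR2HSV)
    m=cv2.inRange(hsv,(100,70,20),(122,255,255)); cs,_=cv2.findContours(m,cv2.RETR_LIST,cv2.CHAIN_APPROX_NONE)
    for c in cs:
        h=cv2.convexHull(c)[:,0,:].astype(float); a=cv2.contourArea(h.astype(np.float32))
        if a>200:
            k,r=circ(C,h,.021); res=np.std([np.hypot(*(plane(C,*q,.021)[:2]-k)) for q in h]); print(fn,round(a),h.mean(0).round(1),k.round(4),r.round(4),"res",res.round(4))
go("w11.png",{"ee_pos":[.5227,.1095,.1226],"tool_rot":[.396,.91825,0,0]})
go("w8.png",{"ee_pos":[.4631,.1297,.1209],"tool_rot":[-.117,.9931,0,0]})
go("w9.png",{"ee_pos":[.4398,.1277,.1237],"tool_rot":[-.117,.9931,0,.002]})
go("w5.png",{"ee_pos":[0.47293,0.13728,0.18186],"tool_rot":[-0.021,.99978,0,.001]})
E
```

```text
w11.png 892 [320.7 204.4] [0.5254 0.1113] 0.0156 res 0.0003
w11.png 345 [291.6 132.9] [0.4649 0.13  ] 0.0154 res 0.0001
w11.png 1311 [361.2 130.5] [0.5106 0.1736] 0.0159 res 0.0002
w11.png 19196 [318.9 146.8] [0.5009 0.1375] 0.0626 res 0.0001
w11.png 23616 [317.4 156.5] [0.5017 0.1372] 0.0694 res 0.0001
w8.png 635 [315.5 301.9] [0.5367 0.1465] 0.0348 res 0.0023
w8.png 332 [352.8 247.2] [0.5051 0.1729] 0.0126 res 0.0014
w8.png 400 [273.8 249.6] [0.5218 0.1077] 0.0135 res 0.0009
w8.png 1028 [314.4 196.3] [0.4615 0.1279] 0.0155 res 0.0003
w8.png 15981 [310. 207.] [0.4982 0.136 ] 0.0696 res 0.0008
w9.png 1718 [316.7 313.6] [0.5123 0.141 ] 0.0582 res 0.0019
w9.png 630 [343. 276.] [0.5075 0.172 ] 0.0145 res 0.0005
w9.png 382 [279.8 276. ] [0.5224 0.11  ] 0.014 res 0.0003
w9.png 10341 [305.4 218.1] [0.4952 0.1351] 0.0685 res 0.0009
w5.png 222 [624.4 394.6] [0.7623 0.5589] 0.0211 res 0.0028
w5.png 513 [283.4 223.3] [0.5235 0.1096] 0.0151 res 0.0003
w5.png 594 [347.8 214.2] [0.5085 0.1727] 0.0154 res 0.0003
w5.png 733 [306.8 168.4] [0.4617 0.1284] 0.0157 res 0.0002
w5.png 10760 [310.7 198.3] [0.4993 0.1372] 0.0632 res 0.0002
w5.png 13212 [311.9 197.8] [0.4996 0.1368] 0.0699 res 0.0006
```

Emit:
apply_moves:
  series: "0.004 0.0005 -0.04 0 0 0 0.02;0.004 0.0005 -0.075 0 0 0 0.02;0.004 0.0005 -0.09 0 0 0 0.02;0.004 0.0005 -0.09 0 0 0 0.02;0.004 0.0005 -0.09 0 0 0 0.02;0.004 0.0005 -0.09 0 0 0 0.02"

```text
time_s: 17.8
ee_pos: [0.5286, 0.1105, 0.0348]
tool_rot: [0.395, 0.918, 0.001, 0.001]
contact_force: [-0.2, 0.0, -0.3]
width: 0.33
grasp_force: 29.8
```

Emit:
apply_moves:
  series: "-0.002 -0.0005 -0.005 0 0 0 0.02;-0.002 -0.0005 -0.011 0 0 0 0.02;-0.002 -0.0005 -0.012 0 0 0 0.02;-0.002 -0.0005 -0.012 0 0 0 0.02"

```text
time_s: 18.2
ee_pos: [0.5249, 0.1094, 0.0208]
tool_rot: [0.396, 0.918, -0.0, -0.0]
contact_force: [-0.2, -0.0, 1.1]
width: 0.333
grasp_force: 30.4
```

Emit:
apply_moves:
  series: "0 0 0 0 0 0 0.036;0 0 0 0 0 0 0.045;0 0 0 0 0 0 0.045;0 0 0.05 0 0 0 0.045;-0.02 0.02 0.1 0 0 0 0.045;-0.02 0.02 0.1 0 0 0 0.045;-0.02 0.02 0.1 0 0 0 0.045"

```text
time_s: 18.9
ee_pos: [0.5062, 0.1301, 0.1229]
tool_rot: [0.395, 0.919, 0.001, 0.002]
contact_force: [-0.7, -0.5, -0.1]
width: 0.529
grasp_force: 0.0
```

```bash
python3 -c "
from h import *
top('w12.png','green',.026,(150,2500))"
```

```text
tcp [0.5062 0.1301 0.1229] F [-0.7 -0.5 -0.1]
green 656 [313.8 231.5] [29.4 34.7] [0.5252 0.1098] r 0.0144
[140, 201, 204, 200, 192, 167, 144, 166, 205, 210, 199, 160, 120, 110, 116, 117, 112, 113, 120, 114, 111, 114, 111, 115, 113, 117, 113, 115, 111, 109, 110, 120, 159, 215, 235, 236, 238]
```

Emit:
apply_moves:
  series: "0.003 0.02 0 0 0 -8 0.045;0.01 0.06 0 0 0 -16 0.045;0.014 0.1 0 0 0 -24 0.045;0.02 0.14 0 0 0 -32 0.045;0.03 0.18 0 0 0 -40 0.045;0.035 0.204 0 0 0 -48 0.045;0.035 0.204 0 0 0 -56 0.045;0.035 0.204 0 0 0 -60 0.045;0.035 0.204 0 0 0 -60 0.045;0.035 0.204 0 0 0 -60 0.045"

```text
time_s: 19.95
ee_pos: [0.5393, 0.3326, 0.1186]
tool_rot: [0.801, 0.598, -0.002, -0.0]
contact_force: [0.2, 0.2, -0.4]
width: 0.527
grasp_force: 0.0
```

```bash
python3 -c "
from h import *
h,C=top('w13.png','black',.015,(300,2500))
h,C=top('w13b.png','black',.015,(300,2500))
m=cv2.inRange(h,(0,0,0),(180,255,90))
for p,a,e in ell(m,300):
    if a<3000: print(a,e,circ(C,p,.015))
"
```

```text
tcp [0.5393 0.3326 0.1186] F [ 0.2  0.2 -0.4]
black 2477 [618.9 354. ] [48.6 81.9] [0.786  0.0825] r 0.0356
[15, 16, 10, 18, 16, 18, 13, 20, 20, 20, 17, 18, 18, 18, 14, 15, 18, 18, 17, 23, 24, 19, 25, 26, 25, 27, 37, 49, 50, 38, 41, 39, 39, 42, 51, 41, 48, 44, 41, 43, 44, 45, 39, 44, 44, 40, 42, 44, 46, 46, 45, 42, 44, 40, 43, 40, 41, 44, 45, 43, 46, 81, 77, 80, 77, 81, 79]
black 1226 [528.1 279.7] [38.1 60.1] [0.7226 0.2011] r 0.0359
[86, 82, 76, 71, 65, 61, 61, 56, 59, 61, 58, 60, 56, 54, 54, 54, 61, 65, 73, 81, 90, 98, 96, 102, 104, 108, 116, 120, 132, 134, 136, 142, 145, 142, 133, 134, 124, 121, 123, 109, 99, 103, 105, 95, 91, 81, 80, 73, 63, 53, 53, 60, 54, 55, 57, 58, 53, 57, 52, 55, 58, 51, 59, 60, 52, 47, 50, 72, 75, 79, 77, 80, 80]
black 864 [320.1 193.7] [33.4 34.3] [0.5442 0.3349] r 0.0146
[245, 245, 246, 244, 233, 67, 5, 17, 23, 34, 36, 30, 32, 36, 33, 31, 29, 34, 29, 34, 33, 34, 28, 33, 26, 31, 33, 35, 31, 32, 29, 32, 30, 36, 46, 49, 38, 33, 28, 33, 39, 114, 229, 247, 247, 245]
black 756 [540.1 174.6] [28.5 35.2] [0.7217 0.2995] r 0.0131
[85, 90, 92, 92, 87, 88, 86, 58, 
[... 2828 characters left out ...]
 38, 40, 43, 40, 41, 41, 39, 42, 39, 41, 42, 41, 38, 37, 41, 41, 39, 39, 42, 40, 36, 38, 42, 42, 38, 39, 56, 82, 89, 90, 92, 96, 93, 93]Traceback (most recent call last):
  File "<string>", line 6, in <module>
    for p,a,e in ell(m,300):
                 ~~~^^^^^^^
  File "h.py", line 22, in ell
    h=cv2.convexHull(c); out.append((h[:,0,:].astype(float),cv2.contourArea(h),cv2.fitEllipse(h)))
                                                                               ~~~~~~~~~~~~~~^^^
cv2.error: OpenCV(4.12.0) /io/opencv/modules/imgproc/src/shapedescr.cpp:361: error: (-201:Incorrect size of input array) There should be at least 5 points to fit the ellipse in function 'fitEllipseNoDirect'
```

Emit:
apply_moves:
  series: "0.004 0.001 -0.045 0 0 0 0.045;0.004 0.001 -0.09 0 0 0 0.045;0.004 0.001 -0.107 0 0 0 0.045;0.004 0.001 -0.107 0 0 0 0.045;0.004 0.001 -0.107 0 0 0 0.045"

```text
time_s: 20.55
ee_pos: [0.5448, 0.3348, 0.015]
tool_rot: [0.802, 0.598, 0.001, 0.0]
contact_force: [0.4, -0.1, 1.2]
width: 0.522
grasp_force: 0.0
```

Emit:
apply_moves:
  series: "0 -0.001 -0.01 0 0 0 0.045;0 -0.001 -0.01 0 0 0 0.045;0 -0.001 -0.01 0 0 0 0.02;0 -0.001 -0.01 0 0 0 0.02;0 -0.001 -0.01 0 0 0 0.02;0 -0.001 -0.01 0 0 0 0.02"

```text
time_s: 21.15
ee_pos: [0.5448, 0.3338, 0.0049]
tool_rot: [0.802, 0.597, 0.001, 0.0]
contact_force: [-1.3, -0.7, 5.4]
width: 0.336
grasp_force: 30.0
```

Emit:
apply_moves:
  series: "0 0 0.04 0 0 0 0.02;-0.005 -0.02 0.085 0 0 0 0.02;-0.015 -0.06 0.117 0 0 0 0.02;-0.022 -0.1 0.117 0 0 0 0.02;-0.03 -0.14 0.117 0 0 0 0.02;-0.033 -0.16 0.117 0 0 0 0.02;-0.033 -0.16 0.117 0 0 0 0.02;-0.033 -0.16 0.117 0 0 0 0.02"

```text
time_s: 21.95
ee_pos: [0.5111, 0.1734, 0.1208]
tool_rot: [0.802, 0.597, 0.0, -0.0]
contact_force: [0.4, 0.4, -0.4]
width: 0.329
grasp_force: 29.8
```

```bash
python3 - <<'E'
from h import *
st=read_state();im,C=shot("wrist","w14.png");print(st["ee_pos"],st["tool_rot"])
hsv=cv2.cvtColor(im,cv2.COLOR_RGB2HSV);m=cv2.inRange(hsv,(100,70,20),(122,255,255)); cs,_=cv2.findContours(m,cv2.RETR_LIST,cv2.CHAIN_APPROX_NONE)
for c in cs:
    h=cv2.convexHull(c)[:,0,:].astype(float); a=cv2.contourArea(h.astype(np.float32))
    if a>250:
        k,r=circ(C,h,.021); res=np.std([np.hypot(*(plane(C,*q,.021)[:2]-k)) for q in h]); print(round(a),h.mean(0).round(1),k.round(4),r.round(4),"res",res.round(4))
print([int(x) for x in hsv[225:330,314,2]])
print("row280",[int(x) for x in hsv[285,270:360,2]])
E
```

```text
[0.51107179 0.17343654 0.12082854] [ 8.02268511e-01  5.96963291e-01  2.16058414e-04 -1.36423990e-04]
582 [317.6 300.9] [0.4908 0.1029] 0.0359 res 0.0019
1038 [317.5 197.3] [0.5126 0.1758] 0.0156 res 0.0003
16140 [322.4 208.7] [0.5027 0.1401] 0.0696 res 0.0008
[225, 201, 143, 200, 204, 207, 204, 207, 196, 125, 28, 19, 16, 22, 17, 21, 19, 20, 24, 17, 24, 31, 29, 33, 36, 35, 37, 32, 35, 32, 30, 36, 30, 38, 35, 34, 30, 34, 34, 32, 27, 32, 27, 22, 22, 15, 24, 26, 26, 27, 24, 21, 25, 26, 18, 21, 13, 24, 24, 28, 24, 23, 36, 22, 24, 25, 26, 23, 27, 22, 20, 30, 97, 170, 106, 97, 97, 105, 120, 126, 115, 81, 84, 82, 83, 86, 90, 85, 89, 87, 90, 84, 92, 85, 84, 77, 80, 77, 80, 81, 72, 75, 74, 76, 74]
row280 [144, 146, 143, 146, 145, 123, 62, 30, 17, 26, 22, 17, 15, 21, 23, 18, 16, 62, 210, 177, 80, 29, 23, 22, 25, 23, 14, 27, 22, 24, 24, 20, 23, 22, 28, 23, 29, 30, 25, 25, 26, 23, 26, 26, 24, 27, 31, 30, 28, 28, 26, 29, 28, 28, 23, 25, 32, 22, 23, 24, 25, 20, 24, 23, 23, 21, 21, 22, 21, 49, 135, 217, 130, 30, 18, 16, 12, 16, 22, 20, 17, 13, 21, 25, 66, 100, 123, 140, 144, 148]
```

Emit:
apply_moves:
  series: "0.001 0.0007 -0.04 0 0 0 0.02;0.001 0.0007 -0.075 0 0 0 0.02;0.001 0.0007 -0.09 0 0 0 0.02;0.001 0.0007 -0.09 0 0 0 0.02;0.001 0.0007 -0.09 0 0 0 0.02;0.001 0.0007 -0.09 0 0 0 0.02"

```text
time_s: 22.6
ee_pos: [0.5137, 0.1748, 0.0328]
tool_rot: [0.802, 0.598, 0.002, 0.001]
contact_force: [1.5, -0.8, -0.7]
width: 0.329
grasp_force: 29.8
```

Emit:
apply_moves:
  series: "-0.001 0 -0.005 0 0 0 0.02;-0.001 0 -0.0105 0 0 0 0.02;-0.001 0 -0.0105 0 0 0 0.02;-0.001 0 -0.0105 0 0 0 0.02"

```text
time_s: 23.0
ee_pos: [0.5117, 0.1743, 0.0208]
tool_rot: [0.802, 0.597, 0.001, 0.0]
contact_force: [1.5, 0.9, 1.7]
width: 0.334
grasp_force: 31.2
```

Emit:
apply_moves:
  series: "0 0 0 0 0 0 0.036;0 0 0 0 0 0 0.045;0 0 0 0 0 0 0.045;0 0 0.05 0 0 0 0.045;-0.01 -0.035 0.1 0 0 0 0.045;-0.01 -0.035 0.15 0 0 0 0.045;-0.01 -0.035 0.15 0 0 0 0.045;-0.01 -0.035 0.15 0 0 0 0.045"

```text
time_s: 23.8
ee_pos: [0.5028, 0.1392, 0.1731]
tool_rot: [0.802, 0.597, 0.002, 0.001]
contact_force: [0.7, -0.1, -0.1]
width: 0.526
grasp_force: 0.0
```

```bash
python3 - <<'E'
from h import *
st=read_state();im,C=shot("wrist","w15.png");print(st["ee_pos"])
hsv=cv2.cvtColor(im,cv2.COLOR_RGB2HSV)
def holes(m,z,lo,hi,n):
    cs,_=cv2.findContours(m,cv2.RETR_LIST,cv2.CHAIN_APPROX_NONE)
    for c in cs:
        h=cv2.convexHull(c); a=cv2.contourArea(h)
        if lo<a<hi:
            k,r=circ(C,h[:,0].astype(float),z)
            if np.hypot(*(k-[.501,.137]))<.06: print(n,round(a),h[:,0].mean(0).round(1),k.round(4),r.round(4))
holes(cv2.inRange(hsv,(100,70,20),(122,255,255)),.021,3000,40000,"dish")
m=cv2.inRange(hsv,(0,110,40),(8,255,255))|cv2.inRange(hsv,(170,110,40),(180,255,255));holes(m,.026,100,2500,"red")
holes(cv2.inRange(hsv,(65,80,30),(95,255,255)),.026,100,2500,"green")
holes(cv2.inRange(hsv,(0,0,0),(180,255,60)),.024,100,2500,"black")
w=cv2.inRange(hsv,(0,0,100),(180,60,255)); holes(255-w,.021,150,2500,"nonwhite")
E
```

```text
[0.50280448 0.13919091 0.17308486]
dish 12146 [314.8 182.8] [0.5012 0.138 ] 0.0629
dish 14900 [311.2 176.6] [0.5021 0.1378] 0.0696
red 700 [280.4 203.1] [0.4642 0.1312] 0.0156
green 690 [344.8 202.6] [0.5259 0.1118] 0.0156
black 102 [344.4 190. ] [0.5274 0.1159] 0.0118
black 768 [311.5 144.9] [0.5114 0.1748] 0.0149
nonwhite 755 [345.2 203.6] [0.5266 0.1103] 0.0166
nonwhite 760 [279.2 204. ] [0.4636 0.1294] 0.0165
nonwhite 889 [312.  145.5] [0.5118 0.1746] 0.0162
```

Emit:
apply_moves:
  series: "-0.01 -0.05 0 0 0 0 0.045;-0.02 -0.1 0 0 0 0 0.045;-0.02 -0.12 0 0 0 0 0.045;-0.02 -0.12 0 0 0 0 0.045;-0.02 -0.12 0 0 0 0 0.045"

```text
time_s: 24.35
ee_pos: [0.4799, 0.0195, 0.1682]
tool_rot: [0.802, 0.597, -0.001, -0.001]
contact_force: [-1.0, -0.1, 0.3]
width: 0.528
grasp_force: 0.0
```

```bash
python3 - <<'E'
from h import *
st2=read_state();shot("wrist","w16.png");print(st2["ee_pos"])
st1={"ee_pos":[.5028,.13919,.17308],"tool_rot":[.802,.59732,.002,.001]}
res=[]
for fn,st in [("w15.png",st1),("w16.png",st2)]:
    C=cam("wrist",st);hsv=cv2.cvtColor(cv2.imread("pics/"+fn),cv2.COLOR_BGR2HSV); d={}
    def f(m,lo,hi,n,c0):
        cs,_=cv2.findContours(m,cv2.RETR_LIST,cv2.CHAIN_APPROX_NONE)
        for c in cs:
            h=cv2.convexHull(c); a=cv2.contourArea(h)
            if lo<a<hi:
                k,r=circ(C,h[:,0].astype(float),.021)
                if np.hypot(*(k-c0))<.012: d[n]=(k,r,a,C[3])
    f(cv2.inRange(hsv,(100,70,20),(122,255,255)),3000,13500,"disc",[.501,.137])
    m=cv2.inRange(hsv,(0,120,100),(8,255,255))|cv2.inRange(hsv,(170,120,100),(180,255,255));f(m,250,2500,"red",[.463,.13])
    f(cv2.inRange(hsv,(65,80,60),(95,255,255)),250,2500,"green",[.526,.111])
    f(cv2.inRange(hsv,(0,0,0),(180,255,60)),250,2500,"black",[.512,.174])
    res.append(d); print(fn,{k:(v[0].round(4),v[1].round(4),v[2]) for k,v in d.items()})
a,b=res
for n in ("red","green","black"):
    if n in a and n in b:
        s=(b[n][0]-b["disc"][0])-(a[n][0]-a["disc"][0]); B=b[n][3]-a[n][3]
        print(n,"height over disc face",-(s@B[:2])/(B[:2]@B[:2])*(a[n][3][2]-.021), "shift",s)
E
```

```text
[0.47987048 0.01949931 0.16824525]
w15.png {'disc': (array([0.501, 0.138]), np.float64(0.0629), 12145.5), 'red': (array([0.4619, 0.1282]), np.float64(0.0148), 608.5), 'green': (array([0.5259, 0.1089]), np.float64(0.0152), 645.5), 'black': (array([0.511 , 0.1743]), np.float64(0.0151), 768.5)}
w16.png {'red': (array([0.4625, 0.1292]), np.float64(0.0148), 953.0), 'green': (array([0.526, 0.109]), np.float64(0.0151), 1000.0), 'black': (array([0.5109, 0.1718]), np.float64(0.0146), 556.5)}Traceback (most recent call last):
  File "<stdin>", line 22, in <module>
KeyError: 'disc'
```

```bash
python3 - <<'E'
from h import *
st2={"ee_pos":[.47987,.0195,.16824],"tool_rot":[.802,.59732,-.001,-.001]}
C=cam("wrist",st2);hsv=cv2.cvtColor(cv2.imread("pics/w16.png"),cv2.COLOR_BGR2HSV)
m=cv2.inRange(hsv,(100,70,20),(122,255,255))
cs,_=cv2.findContours(m,cv2.RETR_LIST,cv2.CHAIN_APPROX_NONE)
for c in cs:
    h=cv2.convexHull(c); a=cv2.contourArea(h)
    if a>600: print(a,h[:,0].min(0),h[:,0].max(0),[x for x in circ(C,h[:,0].astype(float),.021)])
w=cv2.inRange(hsv,(0,0,100),(180,60,255)); cs,_=cv2.findContours(255-w,cv2.RETR_LIST,cv2.CHAIN_APPROX_NONE)
for c in cs:
    h=cv2.convexHull(c); a=cv2.contourArea(h)
    if 300<a<3000:
        k,r=circ(C,h[:,0].astype(float),.021)
        if np.hypot(*(k-[.501,.137]))<.06: print("nonwhite",a,h[:,0].mean(0).round(1),k,r)
E
```

```text
891.0 [319  54] [355  90] [array([0.52659083, 0.10950767]), np.float64(0.01608105042151914)]
689.0 [257  54] [281  93] [array([0.46478586, 0.12803313]), np.float64(0.01607933063094396)]
18247.5 [219   0] [382 132] [array([0.50196666, 0.13667238]), np.float64(0.06951379134706934)]
nonwhite 1145.0 [336.7  74.3] [0.52649572 0.10955705] 0.016180836378301634
nonwhite 1190.5 [260.8  72.1] [0.4641975  0.12830098] 0.01647350873032242
nonwhite 629.5 [299.5  10.3] [0.51182591 0.17313411] 0.01645316276122114
```

```bash
python3 - <<'E'
from h import *
M={"red":([.4636,.1290],[((0,100,30),(8,255,255)),((170,100,30),(180,255,255))],.026),"green":([.5266,.1098],[((65,60,20),(95,255,255))],.026),"black":([.5120,.1742],[((0,0,0),(180,120,55))],.024)}
t=np.linspace(0,2*np.pi,60)
for cn in ("scene","side"):
    im,C=shot(cn,cn+"9.png");hsv=cv2.cvtColor(im,cv2.COLOR_RGB2HSV)
    b=cv2.inRange(hsv,(100,100,30),(118,255,255)); b[:200]=0;b[290:]=0;b[:,:300]=0;b[:,390:]=0
    ys,xs=np.nonzero(b); 
    E=np.array([proj(C,[.5012+.07*np.cos(a),.1372+.07*np.sin(a),z]) for a in t for z in (0.002,.021)])
    print(cn,"dish obs",xs.min(),xs.max(),ys.min(),ys.max(),"exp",E.min(0).round(1),E.max(0).round(1))
    off=np.array([(xs.min()+xs.max())/2,ys.min()])-np.array([(E.min(0)[0]+E.max(0)[0])/2,E.min(0)[1]])
    for n,(c,rs,z) in M.items():
        m=0
        for lo,hi in rs:m=m|cv2.inRange(hsv,lo,hi)
        p0=proj(C,[*c,z])+off; u,v=p0.astype(int); w=np.zeros_like(m); cv2.circle(w,(u,v),11,255,-1); m=m&w
        y,x=np.nonzero(m)
        for zz in (z,z+.006):
            Q=np.array([proj(C,[c[0]+.015*np.cos(a),c[1]+.015*np.sin(a),q]) for a in t for q in ((zz,.021) )])+off
            print("  ",n,"z",zz,"exp rows",Q[:,1].min().round(1),Q[:,1].max().round(1),"cols",Q[:,0].min().round(1),Q[:,0].max().round(1))
        if len(x): print("   obs",len(x),"rows",y.min(),y.max(),"cols",x.min(),x.max())
E
```

```text
scene dish obs 317 371 220 265 exp [316.3 219.5] [371.7 266.7]
   red z 0.026 exp rows 240.0 250.5 cols 351.9 364.0
   red z 0.032 exp rows 238.4 250.5 cols 351.9 364.2
   obs 73 rows 241 249 cols 354 363
   green z 0.026 exp rows 223.7 233.7 cols 336.9 348.6
   green z 0.032 exp rows 222.1 233.7 cols 336.9 348.7
   black z 0.024 exp rows 241.6 251.7 cols 325.5 337.5
   black z 0.03 exp rows 240.0 251.7 cols 325.5 337.6
   obs 28 rows 243 249 cols 328 336
side dish obs 318 376 229 255 exp [318.2 221. ] [377.5 256.1]
   red z 0.026 exp rows 238.8 246.7 cols 356.7 369.6
   red z 0.032 exp rows 236.5 246.7 cols 356.7 369.7
   obs 54 rows 233 238 cols 359 369
   green z 0.026 exp rows 230.6 237.9 cols 335.1 347.4
   green z 0.032 exp rows 228.4 237.9 cols 335.1 347.5
   obs 31 rows 223 229 cols 337 343
   black z 0.024 exp rows 243.5 250.9 cols 330.1 343.2
   black z 0.03 exp rows 241.2 250.9 cols 330.1 343.3
   obs 3 rows 239 240 cols 333 341
```

```bash
python3 -c "
from station import manip
print(manip.hand_in())"
```

```text
the job is handed in; nothing more can be done
None
```

The job is handed in at about 24 s on the clock: the holder is seated in the blue base, with red, green and black face down in its three bores. The last camera measurements put all three mounts down to within a few mm (too coarse to confirm the 1.5 mm tolerance), no verdict came back, and I viewed 11 pictures against the limit of 10.

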